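# Close up a microcentrifuge and start the spin

## Task

The tubes are loaded: get the microcentrifuge running. Set the red rotor lid gently onto the rotor so that it lies level inside the rotor's rim and let go of it, then press the centrifuge's hinged lid down past its catch until it stays fully shut by itself, and after that push the green start button right in and let it go. Leave the other things on the bench where they are.

Things in the scene. Friction and masses are not known exactly. Their poses are not given: they have to be found in the camera images.
- centrifuge: Grey microcentrifuge fixed on the bench, 305 mm deep, 230 mm wide. Origin at bench height below its middle; x points to its rear (hinge) side, y along the hinge, z up. Flat deck at z = 120 mm, x = -85 to 140 mm, with a round open bowl of 140 mm diameter centred on x = 4, y = 0. In front of the deck (x = -85 to -165 mm) the control panel slopes down 20 degrees to z = 91 mm.
- lid (a joint): Angle of the hinged lid, rad: 0 = shut, grows as it opens (1.57 = upright, stop at 1.75). It stays where it is left above about 0.45 rad; let go lower down, uncaught, it springs up again. Moving it takes up to 5 N at the front edge; the catch meets it at about 0.05 rad and needs about 13 N pressed down near the front edge, then snaps in and holds the lid at 0 within 0.005.
- lid_hinge (a point): Middle of the lid's hinge line, 120 mm behind the machine's origin (+x), 138 mm above the bench; axes of the lid: when shut x to the rear, y along the hinge, z up. The lid is a light grey plate 200 mm wide with its front edge 198 mm from the hinge line; its flat outer face lies 18 mm from the hinge line on the side away from the bowl (on top when shut, 156 mm above the bench).
- lid_front (a point): Point on the lid's outer face, on its centre line, 185 mm from the hinge line and 13 mm inside the front edge: the place to press. Moves with the lid. At the middle of the front edge a dark grip lip, 80 mm wide and 10 mm thick, sticks out 14 mm further.
- rotor_seat (a point): Centre of the flat seat in the aluminium rotor, on the rotor axis in the middle of the bowl, 94 mm above the bench (26 mm below the deck); z up. The seat is 117 mm in diameter inside a raised rim 6 mm high (rim top 100 mm above the bench, 124 mm outside diameter). The rotor turns freely about its axis.
- rotor_lid: Loose red round rotor lid, 110 mm in diameter, about 160 g: a disc 9 mm thick whose lower edge has a 4 mm bevel, with an upright round black knob on its centre, 30 mm in diameter and 30 mm tall (knob top 39 mm above the underside). Origin at the centre of its underside, z up through the knob. Starts lying knob up on the bench; seated, its origin lies on point rotor_seat with 3.5 mm to spare all round.
- start (a joint): Travel of the green round start button, m: 0 = out, 0.005 = fully pressed; springs back. About 1.5 N to start moving and 5 N fully in.
- start_top (a point): Centre of the top of the green start button, 26 mm in diameter, on the control panel in a black round collar of 42 mm; its top stands 9 mm above the collar. It looks and moves along the panel's normal: 20 degrees from vertical, leaning to the machine's front (its z points out of the button). Moves with the button.
- tube_rack: Bystander: loose blue tube rack, 200 x 85 mm, 48 mm high with its tubes. Origin under its middle.
- tip_box_orange: Bystander: loose orange box of pipette tips, 85 x 122 x 59 mm. Origin under its middle.
- tip_box_blue: Bystander: loose pale blue box of pipette tips, 85 x 122 x 59 mm. Origin under its middle.
- amber_bottle: Bystander: loose amber glass jar, 62 mm in diameter, 115 mm tall. Origin under its middle.
- white_bottle: Bystander: small loose white bottle, 38 mm in diameter, 70 mm tall. Origin under its middle.
- pipette: Bystander: loose hand pipette lying on the bench, about 250 mm long along its x, 25 mm high. Origin at bench height near its middle.
- beaker: Bystander: loose glass beaker, 68 mm in diameter, 90 mm tall. Origin under its middle.
There are look-alikes about, which are no part of the job. Of the things shaped like the rotor_lid, the red one is meant.

How it is judged:
On the way, in this order (a step that is already met when the one before it is completed fails the run):
1. the rotor lid lies level in its seat on the rotor and has been let go (horizontal distance between rotor_lid and rotor_seat below 0.006 m and z of rotor_lid in the frame of rotor_seat between -0.003 and 0.003 m and angle between rotor_lid's own z axis and vertical below 0.03 rad and contact force between the fingers and rotor_lid below 0.1 N), for 0.3 s.
2. the centrifuge lid is pressed fully shut past its catch, over the seated rotor lid (horizontal distance between rotor_lid and rotor_seat below 0.006 m and z of rotor_lid in the frame of rotor_seat between -0.003 and 0.003 m and angle between rotor_lid's own z axis and vertical below 0.03 rad and value of joint lid below 0.012 rad), for 0.3 s.
3. the start button is pushed in with the lid shut (value of joint lid below 0.012 rad and value of joint start above 0.0035 m), for 0.05 s.
At the end, for the whole second after the job is handed in: The rotor lid lies still and level (within 0.03 rad) in its seat on the rotor, within 6 mm sideways and 3 mm in height; the centrifuge lid stays shut by itself (under 0.012 rad); the start button has been pushed and is out again (all of step 2 and contact force between the fingers and rotor_lid below 0.1 N and value of joint start below 0.001 m and linear speed of rotor_lid below 0.02 m/s); the robot touches nothing.
It fails at once if the rotor lid is dropped (it falls free of the fingers at over 0.4 m/s) (contact force between the fingers and rotor_lid below 0.1 N and linear speed of rotor_lid above 0.4 m/s).
It fails at once if another thing on the bench is moved by more than 30 mm (distance of any of tube_rack, tip_box_orange, tip_box_blue, amber_bottle, white_bottle, pipette, beaker from where it was at the start of the episode above 0.03 m).
It fails at once if another thing on the bench is tipped (angle between any of tube_rack, tip_box_orange, tip_box_blue, amber_bottle, white_bottle, beaker's own z axis and vertical above 0.3 rad).
It also fails if it takes over 58 s, if anything falls off the work surface, if the arm or the gripper's body presses on something with over 40 N, if the wrist force passes 120 N, or if a joint passes its speed limit or range.

## Robot

A 6-joint arm with a two-finger parallel gripper is mounted at the origin on the work surface. World frame = base frame: x ahead of the robot, y to its left, z up, the work surface at z = 0. Lengths are in m, angles in rad, forces in N, time in s.
With the tool pointing down it reaches from about 0.35 to 0.975 m from the base axis. Payload 4.9 kg.
Tool frame: the origin (TCP) lies on the mounting face of the last link; the fingertips stand 173 mm ahead of it and the grasp point (between the pads) lies 155 mm ahead of it; z points along the fingers, y is the direction in which the jaws open and shut (so a half turn about z gives the same grasp; the last joint's range is limited). The gripper opens to 85 mm and grips with 20 to 120 N. Pads are 22 mm wide; open, the fingers measure 114 mm over their backs; the gripper's body (76 mm by 85 mm) begins 54 mm behind the grasp point. The pads swing forward as they close: fully open they stand 13 mm farther back than shut.
Start: joints at [-1.337, 0.053, 1.613, -0, 1.476, -0.119], TCP at [0.216, -0.586, 0.405] pointing down, gripper open.
Joint ranges: [-3.01, 3.01], [-1.01, 2.22], [0.06, 2.58], [-1.02, 4.17], [0.09, 2.62], [-3.14, 3.14]. Speed limits (rad/s): [2.57, 2.57, 3.14, 3.14, 3.14, 3.14].

## Interface

Orientations are given as a rotation vector (axis times angle).
In Python, from station import ctrl gives the robot as it stands. The module is installed in compiled form; this text tells all that it offers.
- The arm moves only by the tool jog_arm, never from a script. Its argument "steps" is a list of rows, each a list of 2 entries, a list of its own where there are three numbers: the shift along the tool's x, y, z in cm, then the turn, a rotation vector about the tool's x, y, z in degrees. In form: [[[tx, ty, tz], [rx, ry, rz]], ...]. A call has 1 to 8 rows; each row shifts and turns the pose as measured when the row begins, along the tool's axes as they then stand; what a row does not reach is not made up. A row lasts 1/10 s, in which the tool goes at most 50 mm and 8.59 degrees, less where a joint would pass 70% of its speed; a pose out of reach is approached as far as the arm can. A call is refused whole if a number of a shift passes 5 or a number of a turn 8.59, either way. A call with a gripper value outside its range is refused whole. "fingers" is the gripper command: -1 is shut, 1 is fully open, values between are in proportion, set as the call begins (left out, the last holds). The fingers move at their own pace and stop on an object; "grip_force" is the grip in N (left out, the last holds). Time passes only in rows, so rows that do not move let the fingers close. It gives the time, the measured TCP pose, the force and the opening at its end, in the units of the state.
- ctrl.get_obs(): the state, without advancing time (a new reading comes with each control period).
- ctrl.get_image(name): name is "side" or "top" or "wrist"; returns the picture (400x640x3 uint8, red, green, blue); there is no depth.
- ctrl.camera_info(name): a dict with "K" (3x3 intrinsics, pixels), "dist_coeffs" ([k1, k2, p1, p2, k3] as OpenCV has them; the pictures are not rectified), "camera_from_world" (4x4, takes a point from world to camera coordinates). Camera axes: x right, y up, looking along -z (the intrinsics and any distortion apply to the point x, -y, -z); pixel columns grow to the right and rows downward; lengths in m; the calibration is good to about 2 mm. A picture is of the moment at which its call begins: read the wrist's pose just before it. camera_info takes no time and is no camera call; for the wrist camera it gives the pose at the moment of the call.
- ctrl.finish_job(): hands the job in, once; it reports no verdict.
The state is a dict: "t": time; "q": joint angles; "dq": joint speeds; "effort": joint torques, N m; "tool_pos": TCP position; "tool_rot": TCP orientation; "contact_force": force on the tool from outside, world axes, zero at the start; "wrist_torque": the same for the moment, N m; "opening": finger opening in m.
Only numpy, scipy, OpenCV 4.12 (cv2) and the standard library are available. Lean on these libraries where they do the work, as an engineer would, in place of code of your own. Each camera call takes 0.05 s, during which the arm holds its last target.

## Working session

There is one attempt and no reset: what is moved stays moved. The work goes in short steps, Python scripts to look and compute and a tool call to move; the robot and the scene stay as the last step left them, time stands still between calls to the robot, and variables do not carry over. Pictures are saved under pics/ and viewed, and the job is handed in when it is done.

Besides the shell and the picture viewer there is one more tool, called after "Call:" as name(argument=value, ...), one argument or row to a line, values as JSON. jog_arm: Moves the arm, as the interface text tells. Its arguments: {"type":"object","properties":{"steps":{"type":"array","items":{"type":"array"}},"fingers":{"type":"number"},"grip_force":{"type":"number"}},"required":["steps"]}

```bash
mkdir -p pics
python3 - <<'E'
from station import ctrl
import cv2,numpy as np
o=ctrl.get_obs();print(o)
for n in("side","top","wrist"):
    i=ctrl.camera_info(n);print(n,np.round(i["K"],1).tolist(),i["dist_coeffs"],np.round(i["camera_from_world"],3).tolist())
    cv2.imwrite(f"pics/{n}0.png",ctrl.get_image(n)[:,:,::-1])
E
```

```text
{'t': 0.0, 'q': array([-1.33698356e+00,  5.33658254e-02,  1.61430617e+00,  6.13468414e-06,
        1.47601761e+00, -1.19028714e-01]), 'dq': array([-8.06797710e-04,  1.04967406e-04, -4.70593802e-04,  2.22890728e-05,
        9.11770387e-04,  7.23455737e-04]), 'effort': array([-8.74865127e-04, -3.93673074e+01, -3.70179605e+01, -1.27654339e-04,
        7.01777419e-03,  1.05263015e-05]), 'tool_pos': array([ 0.21589918, -0.58623583,  0.40344982]), 'tool_rot': array([-3.09076824e+00, -5.51003122e-01,  1.79242853e-04]), 'contact_force': array([ 0.82084658, -0.04832716, -0.04036239]), 'wrist_torque': array([ 0.05646536, -0.03575848, -0.02923763]), 'opening': 0.08505113973545463}
side [[436.2, 0.0, 315.3], [0.0, 436.2, 198.7], [0.0, 0.0, 1.0]] [-0.01642555  0.          0.          0.          0.        ] [[0.991, -0.133, 0.006, -0.538], [0.074, 0.586, 0.807, -0.128], [-0.111, -0.799, 0.59, -1.418], [0.0, 0.0, 0.0, 1.0]]
top [[363.1, 0.0, 318.7], [0.0, 363.1, 198.0], [0.0, 0.0, 1.0]] [0.01704441 0.         0.         0.         0.        ] [[0.011, -1.0, -0.0, -0.03], [0.992, 0.011, 0.127, -0.536], [-0.126, -0.002, 0.992, -1.19], [0.0, 0.0, 0.0, 1.0]]
wrist [[357.3, 0.0, 317.5], [0.0, 357.3, 195.3], [0.0, 0.0, 1.0]] [-0.01480605  0.          0.          0.          0.        ] [[0.345, -0.939, -0.002, -0.624], [0.901, 0.332, -0.279, 0.034], [0.262, 0.094, 0.96, -0.379], [0.0, 0.0, 0.0, 1.0]]
```

View pics/side0.png

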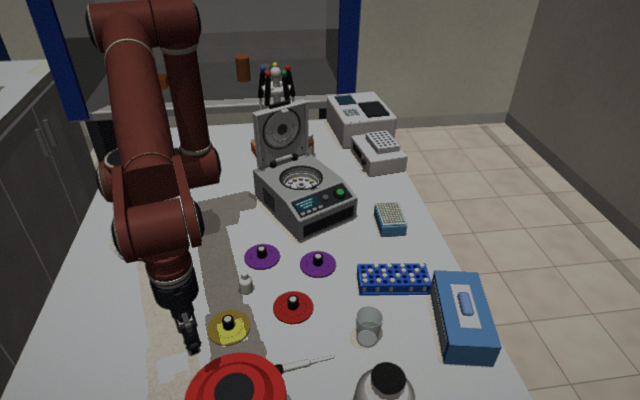

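View pics/top0.png

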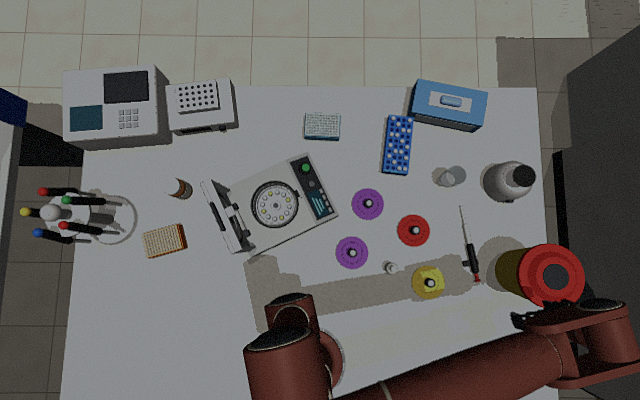

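View pics/wrist0.png

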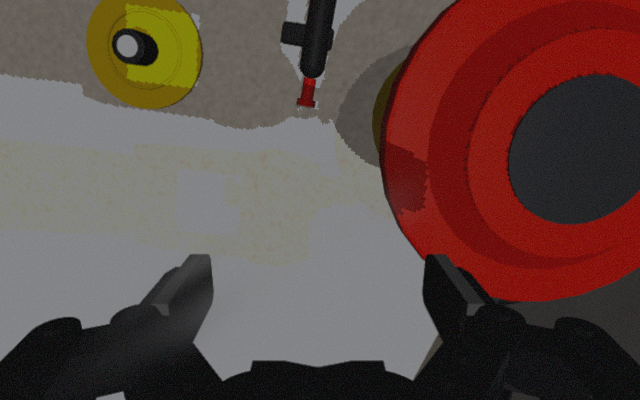

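```bash
cat > h.py <<'E'
import cv2,numpy as np,json
from scipy.spatial.transform import Rotation as R
F=np.diag([1.,-1,-1])
def cam(ci):
    T=np.array(ci["camera_from_world"]);return np.array(ci["K"]),np.array(ci["dist_coeffs"]),F@T[:3,:3],F@T[:3,3]
def ray(ci,px):
    K,d,r,t=cam(ci);u=cv2.undistortPoints(np.array([[px]],float),K,d)[0,0]
    return -r.T@t, r.T@np.array([u[0],u[1],1.])
def onz(ci,px,z):
    c,v=ray(ci,px);return c+v*(z-c[2])/v[2]
def two(a,pa,b,pb):
    c1,v1=ray(a,pa);c2,v2=ray(b,pb)
    s=np.linalg.lstsq(np.c_[v1,-v2],c2-c1,rcond=None)[0];p,q=c1+s[0]*v1,c2+s[1]*v2
    return (p+q)/2,np.linalg.norm(p-q)
def proj(ci,P):
    K,d,r,t=cam(ci);return cv2.projectPoints(np.atleast_2d(np.array(P,float)),cv2.Rodrigues(r)[0],t,K,d)[0][:,0]
E
python3 - <<'E'
from h import *
from station import ctrl
ims={n:cv2.imread(f"pics/{n}0.png") for n in("side","top")}
C={n:ctrl.camera_info(n) for n in ims}
for n,(x,y,w,h) in dict(top=(190,140,260,140),side=(240,90,140,240)).items():
    cv2.imwrite(f"pics/{n}0z.png",cv2.resize(ims[n][y:y+h,x:x+w],None,fx=3 if n=='top' else 2.5,fy=3 if n=='top' else 2.5,interpolation=2))
for n in ims:
    hsv=cv2.cvtColor(ims[n],cv2.COLOR_BGR2HSV)
    red=((hsv[...,0]<8)|(hsv[...,0]>172))&(hsv[...,1]>150)&(hsv[...,2]>70)
    gr=(hsv[...,0]>50)&(hsv[...,0]<80)&(hsv[...,1]>120)&(hsv[...,2]>50)
    for nm,m in(("red",red),("green",gr)):
        k,l,s,c=cv2.connectedComponentsWithStats(m.astype(np.uint8))
        for i in range(1,k):
            if s[i,4]>15: 
                cn=cv2.findContours((l==i).astype(np.uint8),0,2)[0][0]
                e=cv2.fitEllipse(cn) if len(cn)>5 else None
                print(n,nm,s[i],np.round(c[i],1),e and np.round(e[0],1), np.round(onz(C[n],e[0] if e else c[i],0.007 if nm=='red' else .118),3))
E
```

```text
side red [285  65   5   4  16] [287.2  66.6] [287.3  66.7] [0.573 1.535 0.007]
side red [265  71   5   4  16] [267.4  72.6] None [0.447 1.447 0.007]
side red [274 292  39  31 827] [292.7 308. ] [292.6 307.2] [ 0.434 -0.349  0.007]
side red [ 185  353  101   47 2808] [238.6 377. ] [236.3 378. ] [ 0.285 -0.541  0.007]
side green [336 189   8   6  42] [339.6 191.4] [339.7 191.3] [0.625 0.018 0.118]
top red [ 38 187   9   9  63] [ 42.1 191.2] [ 42.2 191.2] [0.553 0.922 0.007]
top red [398 215  32  31 698] [413.  230.2] [413.1 230.2] [ 0.433 -0.347  0.007]
top red [ 58 221  10   8  60] [ 62.7 224.7] [ 62.7 224.7] [0.439 0.842 0.007]
top red [ 519  244   66   64 2651] [550.2 273.8] [550.8 274.4] [ 0.292 -0.8    0.007]
top red [475 274   5   8  24] [476.8 277.7] [476.7 277.9] [ 0.277 -0.554  0.007]
top red [541 359   5   7  16] [542.8 362.1] [542.8 361.9] [ 0.015 -0.753  0.007]
top green [302 163   8   9  54] [305.4 167. ] [305.3 167. ] [0.624 0.019 0.118]
top green [ 61 196  10   8  59] [ 65.7 199.6] [ 65.6 199.7] [0.512 0.763 0.118]
```

View pics/top0z.png

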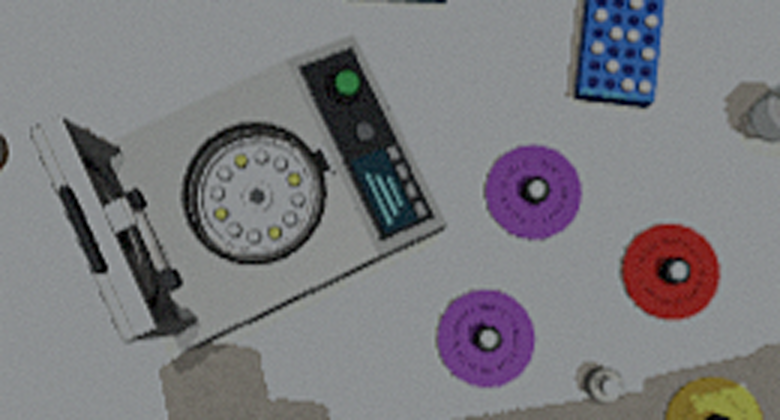

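View pics/side0z.png

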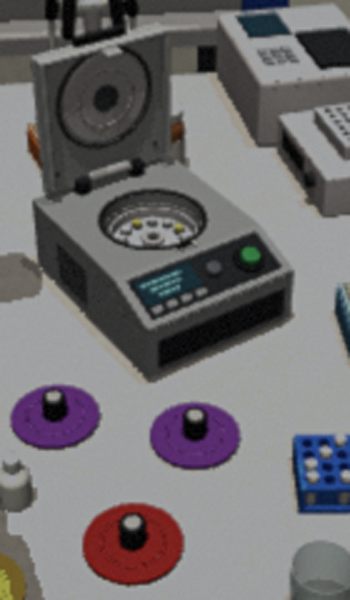

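Run:
```python
from h import *
from station import ctrl
from scipy.optimize import least_squares
C={n:ctrl.camera_info(n) for n in("side","top")}
g,e=two(C['top'],(305.3,167.),C['side'],(339.7,191.3));print("green",g,e)
k,e=two(C['top'],(190+677/3,140+269/3),C['side'],(240+132/2.5,90+523/2.5));print("knobtop",k,e)
hub,e=two(C['top'],(276,205.7),C['side'],(240+152/2.5,90+236/2.5));print("hub",hub,e)
M=[('top',(337.7,216),(-.165,.115,.091)),('top',(308.3,152.3),(-.165,-.115,.091)),('top',(274.8,204.3),(.004,0,.12)),
('side',(301,228.5),(-.165,.115,.091)),('side',(357,197.5),(-.165,-.115,.091))]
def W(p,P):
    c,s=np.cos(p[2]),np.sin(p[2]);return np.array([p[0]+c*P[0]-s*P[1],p[1]+s*P[0]+c*P[1],P[2]])
f=lambda p:np.concatenate([proj(C[n],W(p,P))[0]-u for n,u,P in M])
r=least_squares(f,[.53,.1,2.0]);print(r.x,np.round(f(r.x),1))
p=r.x
print("rotor",W(p,(.004,0,.094)))
c,s=np.cos(p[2]),np.sin(p[2]);d=g[:2]-p[:2];print("green in m",c*d[0]+s*d[1],-s*d[0]+c*d[1])
# overlay
for n in C:
    im=cv2.imread(f"pics/{n}0.png")
    ims=cv2.resize(im,None,fx=4,fy=4,interpolation=2)
    def dl(pts,col):
        q=proj(C[n],[W(p,P) for P in pts])*4+1.5
        cv2.polylines(ims,[np.int32(np.round(q))],False,col,1)
    dl([(-.085,-.115,.12),(.14,-.115,.12),(.14,.115,.12),(-.085,.115,.12),(-.085,-.115,.12),(-.165,-.115,.091),(-.165,.115,.091),(-.085,.115,.12)],(0,0,255))
    a=np.linspace(0,6.3,60)
    for rr,z in((.07,.12),(.062,.1)): dl([(.004+rr*np.cos(t),rr*np.sin(t),z) for t in a],(0,255,0))
    x,y=(190,130) if n=='top' else (240,130)
    cv2.imwrite(f"pics/ov_{n}.png",ims[y*4:y*4+600,x*4:x*4+680])
```

```text
green [0.62520202 0.01929224 0.117037  ] 0.001188902806676782
knobtop [ 0.43443486 -0.3472852   0.03711572] 0.0017737812056046113
hub [0.50481013 0.11214102 0.09165415] 0.00408542782577993
[0.50446398 0.10525823 2.04806611] [ 2.7 -1.9 -0.  -1.   1.2  0.5 -2.3 -5.7 -0.4  0.3]
rotor [0.50262655 0.10881124 0.094     ]
green in m -0.13182121831992927 -0.06775687776935088
```

View pics/ov_top.png

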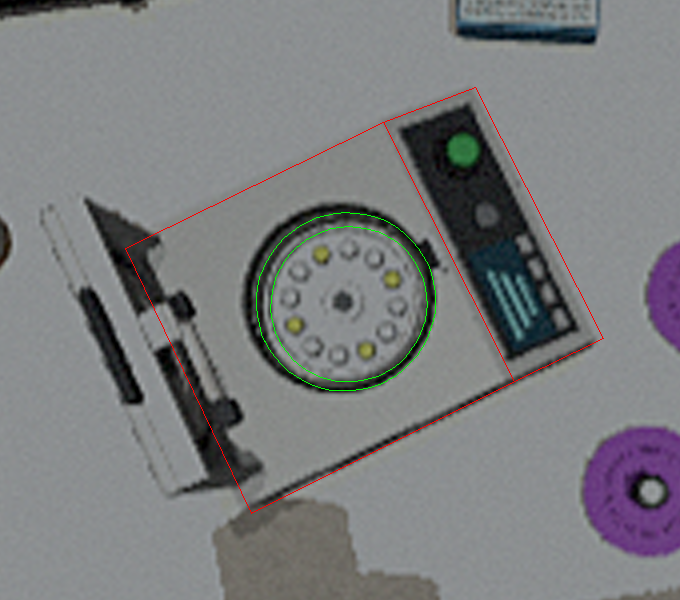

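View pics/ov_side.png

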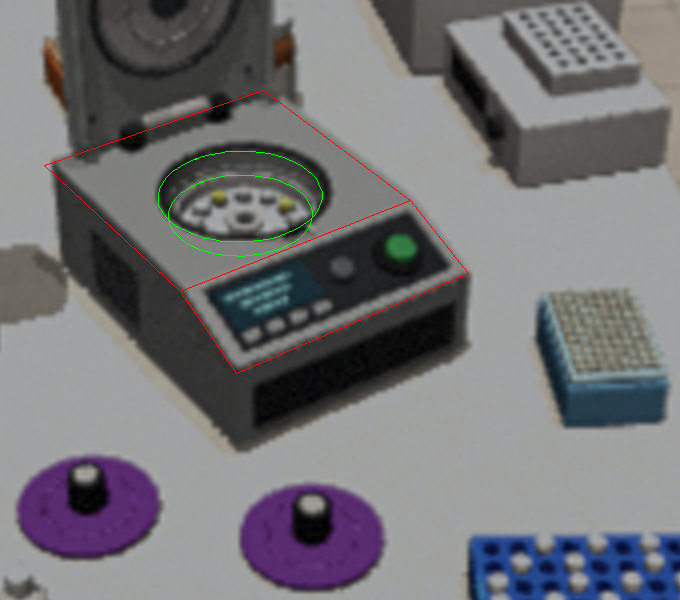

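```bash
cat >> h.py <<'E'
def plan(o,pos,rot=None,n=None):
    """steps to target TCP pos (m), rot matrix"""
    r0=R.from_rotvec(o["tool_rot"]); d=r0.inv().apply(np.array(pos)-o["tool_pos"])*100
    print("total shift tool cm",np.round(d,2),"norm",np.linalg.norm(d).round(2),end=" ")
    if rot is not None: print("turn deg",np.round((r0.inv()*rot).as_rotvec(degrees=True),2),end="")
    print()
E
python3 - <<'E'
from h import *
from station import ctrl
o=ctrl.get_obs();r0=R.from_rotvec(o["tool_rot"]);print(np.round(r0.as_matrix(),3))
ci=ctrl.camera_info("wrist");c,v=ray(ci,(320,200))
print("cam in tool",r0.inv().apply(c-o["tool_pos"]),"axis",r0.inv().apply(v))
# target
for tcp in ([.47,-.08,.50],[.45,-.05,.5]):
    d=np.array(tcp)-o["tool_pos"]
    plan(o,tcp)
    for P in((.504,.11,.1),(.625,.019,.117),(.434,-.348,.039)): 
        K,dd,rr,t=cam(ci);t2=t-rr@d
        print(cv2.projectPoints(np.array([P]),cv2.Rodrigues(rr)[0],t2,K,dd)[0].ravel())
E
```

```text
[[ 0.938  0.346 -0.   ]
 [ 0.346 -0.938  0.002]
 [ 0.    -0.002 -1.   ]]
cam in tool [0.07206377 0.0006055  0.03156306] axis [-0.29147662  0.00665132  0.9566697 ]
total shift tool cm [ 41.34 -38.75  -9.56] norm 57.46 
[147.02513584  65.12732022]
[272.07376237 -36.94107081]
[499.75127516 249.26267721]
total shift tool cm [ 40.5  -42.25  -9.55] norm 59.3 
[181.85054706  55.75612024]
[312.48964168 -48.07069296]
[527.27123562 243.30408656]
```

Run:
```python
from h import *
from station import ctrl
o=ctrl.get_obs()
ci=ctrl.camera_info("wrist")
for tcp in ([.49,.0,.5],[.52,0.02,.48],[.55,.02,.5]):
    d=np.array(tcp)-o["tool_pos"]
    plan(o,tcp)
    for P in((.504,.11,.1),(.625,.019,.117),(.434,-.348,.039)): 
        K,dd,rr,t=cam(ci);t2=t-rr@d
        print(cv2.projectPoints(np.array([P]),cv2.Rodrigues(rr)[0],t2,K,dd)[0].ravel())
```

```text
total shift tool cm [ 45.98 -45.56  -9.55] norm 65.43 
[220.09230998 113.47704805]
[349.52757659  21.19700739]
[544.80413973 280.61237144]
total shift tool cm [ 49.49 -46.4   -7.54] norm 68.26 
[225.94333215 151.18185279]
[360.16443134  60.65545602]
[555.37199212 311.75433111]
total shift tool cm [ 52.3  -45.37  -9.55] norm 69.89 
[222.75093634 174.63650339]
[345.9020743   93.97026144]
[535.27417743 320.80632149]
```

Call:
jog_arm(
  steps=[
    [[3.4,-3,-2],[0,0,0]],
    [[3.4,-3,-2],[0,0,0]],
    [[3.4,-3,-2],[0,0,0]],
    [[3.7,-3.2,-1],[0,0,0]],
    [[3.7,-3.2,-1],[0,0,0]],
    [[3.7,-3.2,-1],[0,0,0]],
    [[3.7,-3.2,0],[0,0,0]],
    [[3.7,-3.2,0],[0,0,0]],
  ],
  fingers=0,
)

```text
t: 0.95
tool_pos: [0.3995, -0.2507, 0.4932]
tool_rot: [-3.087, -0.531, -0.002]
contact_force: [1.3, -0.1, -0.2]
opening: 0.0423
```

Run:
```python
from h import *
from station import ctrl
o=ctrl.get_obs();print(o["t"],o["tool_pos"],o["opening"]);plan(o,[.55,.02,.5],R.from_rotvec([-3.0908,-.551,0]))
```

```text
0.95 [ 0.39953455 -0.25072134  0.49319943] 0.042316633931971125
total shift tool cm [ 23.23 -20.49  -0.44] norm 30.98 turn deg [-0.39 -0.14 -0.69]
```

Call:
jog_arm(
  steps=[
    [[3.7,-3.2,0],[0,0,0]],
    [[3.7,-3.2,0],[0,0,0]],
    [[3.7,-3.2,0],[0,0,0]],
    [[3.7,-3.2,0],[0,0,0]],
    [[3.7,-3.2,0],[0,0,0]],
    [[3.7,-3.2,0],[0,0,0]],
    [[1,-1,0],[0,0,0]],
    [[0,0,0],[0,0,0]],
  ],
)

```text
t: 1.75
tool_pos: [0.5521, 0.0301, 0.4939]
tool_rot: [-3.086, -0.543, -0.002]
contact_force: [0.0, 0.2, 0.1]
opening: 0.0422
```

Run:
```python
from h import *
from station import ctrl
import pickle
o=ctrl.get_obs();print(o["t"],o["tool_pos"],o["opening"],o["dq"].max())
ci=ctrl.camera_info("wrist");im=ctrl.get_image("wrist")[:,:,::-1];cv2.imwrite("pics/w1.png",im)
pickle.dump(ci,open("w1.pkl","wb"))
```

```text
1.75 [0.55207811 0.03009393 0.49394864] 0.042241314932983075 0.012639524219869074
```

View pics/w1.png

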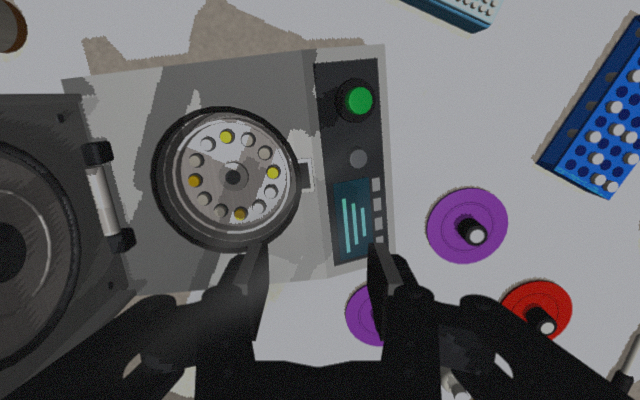

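Run:
```python
from h import *
im=cv2.imread("pics/w1.png");c=im[95:265,140:330]
cv2.imwrite("pics/w1z.png",cv2.resize(cv2.convertScaleAbs(c,alpha=1.3,beta=10),None,fx=3.5,fy=3.5,interpolation=2))
```

```text
(no output)
```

View pics/w1z.png

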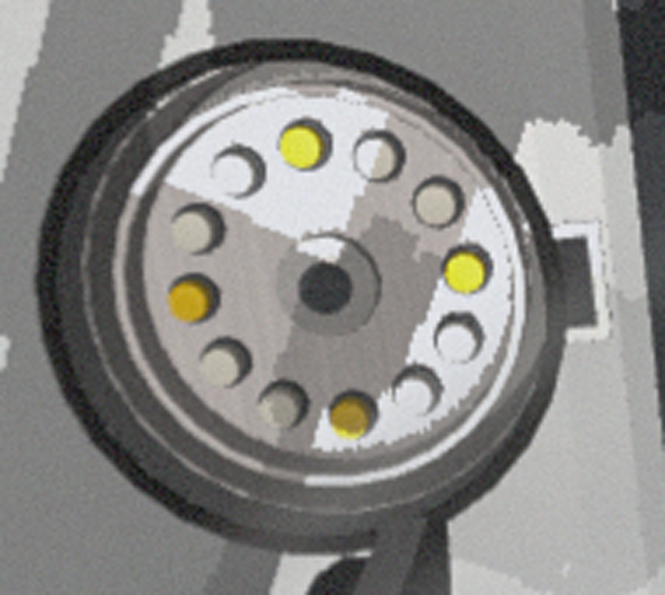

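Run:
```python
from h import *
import pickle
from station import ctrl
from scipy.optimize import least_squares
ci=pickle.load(open("w1.pkl","rb"))
z=lambda p:(p[0]/3.5+140-.36,p[1]/3.5+95-.36)
def circ(pts,zz):
    P=np.array([onz(ci,z(p),zz)[:2] for p in pts])
    r=least_squares(lambda q:np.hypot(*(P-q[:2]).T)-q[2],[*P.mean(0),.05]);return r.x,np.round(r.fun*1000,1)
print("holes",circ([(305,145),(379,156),(440,202),(467,270),(461,338),(418,390),(354,414),(285,404),(227,362),(194,299),(200,228),(239,171)],.094))
print("rim",circ([(133,193),(308,484),(380,475),(450,440),(505,370),(523,300),(255,88)],.1))
print("bowl",circ([(37,260),(300,38),(440,83),(555,220),(95,440),(180,520),(290,551),(65,370),(120,115)],.12))
im=cv2.imread("pics/w1.png");hsv=cv2.cvtColor(im,cv2.COLOR_BGR2HSV)
m=((hsv[...,0]>50)&(hsv[...,0]<80)&(hsv[...,1]>120)).astype(np.uint8)
k,l,s,c=cv2.connectedComponentsWithStats(m);i=1+s[1:,4].argmax();print(c[i],s[i]);gw=c[i]
C={n:ctrl.camera_info(n) for n in("side","top")}
print("green",two(ci,gw,C['side'],(339.7,191.3)),two(ci,gw,C['top'],(305.3,167)),onz(ci,gw,.117))
red=((hsv[...,0]<8)|(hsv[...,0]>172))&(hsv[...,1]>150)
# panel edges: deck/panel corners in w1
for n,p in(("deck far corner",(315,50)),("panel far front",(383,46))): print(n,onz(ci,p,.12 if 'deck' in n else .091))
```

```text
holes (array([0.50938848, 0.11155983, 0.04204998]), array([-0.1, -0.1,  0.2, -0.4,  0.4, -0. , -0.1, -0.1, -0.1,  0.3, -0.2,
        0.2]))
rim (array([0.50738999, 0.11358653, 0.06084376]), array([-0.7,  1.2, -0.3, -0.7, -0.4,  0.5,  0.5]))
bowl (array([0.50653589, 0.11093399, 0.07530397]), array([ 2. ,  0.7,  0.2, -0. ,  0.5,  1.3, -1.2, -1.6, -1.9]))
[358.31023622 100.24094488] [344  86  29  29 635]
green (array([0.62568079, 0.01895783, 0.11738088]), np.float64(7.599870799561355e-05)) (array([0.625419  , 0.0190489 , 0.11450243]), np.float64(0.000929293607612816)) [0.62564963 0.01892572 0.117     ]
deck far corner [0.65290002 0.07175447 0.12      ]
panel far front [0.68151841 0.01260519 0.091     ]
```

Run:
```python
from h import *
from station import ctrl
import pickle
o=ctrl.get_obs();plan(o,[.4335,-.3475,.30],R.from_rotvec([-3.0908,-.551,0]))
ci=pickle.load(open("w1.pkl","rb"))
im=cv2.imread("pics/w1.png");cv2.imwrite("pics/w1p.png",cv2.resize(im[35:285,290:420],None,fx=2.4*1,fy=2.4,interpolation=2)[:600])
```

```text
total shift tool cm [-23.99  31.56  19.07] norm 43.99 turn deg [-0.36 -0.12 -0.32]
```

View pics/w1p.png

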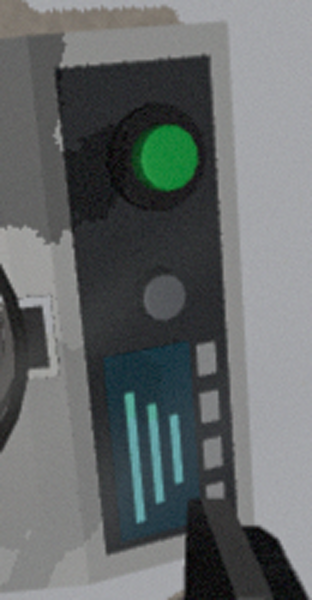

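Run:
```python
from h import *
import pickle
ci=pickle.load(open("w1.pkl","rb"))
z=lambda a,b:(a/2.4+290-.3,b/2.4+35-.3)
for zz,a,b in((.091,(228,22),(255,515)),(.12,(28,38),(90,580))):
    A,B=onz(ci,z(*a),zz),onz(ci,z(*b),zz);d=B-A;print(A,B,np.hypot(*d[:2]),"yaw",np.arctan2(d[1],d[0])-np.pi/2+2*np.pi)
```

```text
[0.68385648 0.01180576 0.091     ] [ 0.48922724 -0.0840328   0.091     ] 0.2169460065935668 yaw 2.028358426011634
[0.64832997 0.08309172 0.12      ] [ 0.44527541 -0.01691672  0.12      ] 0.2263467275807877 yaw 2.0284420946320303
```

Call:
jog_arm(
  steps=[
    [[-3,4,0],[0,0,0]],
    [[-3,4,0],[0,0,0]],
    [[-3,4,0],[0,0,0]],
    [[-2.5,3.3,2.6],[0,0,0]],
    [[-2.5,3.3,2.6],[0,0,0]],
    [[-2.5,3.3,2.6],[0,0,0]],
    [[-2.5,3.3,2.6],[0,0,0]],
    [[-2.5,3.3,2.6],[0,0,0]],
  ],
)

```text
t: 2.6
tool_pos: [0.4373, -0.3214, 0.3681]
tool_rot: [3.092, 0.531, 0.014]
contact_force: [0.9, -0.1, -0.2]
opening: 0.0427
```

Run:
```python
from h import *
from station import ctrl
o=ctrl.get_obs();print(o["tool_pos"]);plan(o,[.4335,-.3475,.30],R.from_rotvec([-3.0908,-.551,0]))
```

```text
[ 0.4372656  -0.32142816  0.36806226]
total shift tool cm [-1.28  2.29  6.81] norm 7.3 turn deg [ 0.45 -0.45 -0.73]
```

Call:
jog_arm(
  steps=[
    [[-0.6,1.2,3.4],[0,0,0]],
    [[-0.6,1.1,3.4],[0,0,0]],
    [[0,0,0],[0,0,0]],
  ],
)

```text
t: 2.9
tool_pos: [0.4253, -0.3555, 0.2947]
tool_rot: [3.099, 0.507, 0.006]
contact_force: [-1.5, 0.9, -0.6]
opening: 0.0427
```

Run:
```python
from h import *
from station import ctrl
import pickle
o=ctrl.get_obs();print(o["tool_pos"],R.from_rotvec(o["tool_rot"]).as_matrix().round(3).tolist(),abs(o["dq"]).max())
ci=ctrl.camera_info("wrist");im=ctrl.get_image("wrist")[:,:,::-1];cv2.imwrite("pics/w2.png",im)
pickle.dump(ci,open("w2.pkl","wb"))
plan(o,[.4335,-.3475,.188],R.from_rotvec([-3.0908,-.551,0]))
```

```text
[ 0.42527877 -0.35545496  0.2946958 ] [[0.948, 0.319, 0.004], [0.319, -0.948, -0.001], [0.003, 0.002, -1.0]] 0.0560932022342069
total shift tool cm [ 1.   -0.52 10.67] norm 10.73 turn deg [ 0.25 -0.18 -1.63]
```

View pics/w2.png

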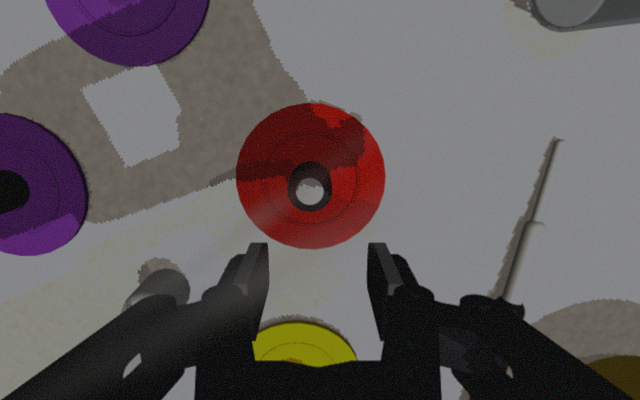

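Run:
```python
from h import *
from station import ctrl
import pickle
ci=pickle.load(open("w2.pkl","rb"));im=cv2.imread("pics/w2.png");hsv=cv2.cvtColor(im,cv2.COLOR_BGR2HSV)
m=(((hsv[...,0]<8)|(hsv[...,0]>172))&(hsv[...,1]>150)).astype(np.uint8)
cn=max(cv2.findContours(m,0,2)[0],key=cv2.contourArea);e=cv2.fitEllipse(cn);print(e)
P=onz(ci,e[0],.0075);print(P)
print("knob",onz(ci,(310.5,191.5),.039))
o=ctrl.get_obs();print(o["tool_pos"]);plan(o,[P[0],P[1],.188])
```

```text
((311.4844665527344, 173.85092163085938), (139.3144073486328, 147.92242431640625), 119.4626693725586)
[ 0.43863132 -0.34753448  0.0075    ]
knob [ 0.43406952 -0.34883173  0.039     ]
[ 0.42619306 -0.35543782  0.29747868]
total shift tool cm [ 1.37 -0.42 10.95] norm 11.05
```

Call:
jog_arm(
  steps=[
    [[1.0,-0.5,3.0],[0,0,0]],
    [[0,0,4],[0,0,0]],
    [[0,0,1],[0,0,0]],
    [[0,0,0],[0,0,0]],
  ],
)

```text
t: 3.35
tool_pos: [0.4359, -0.3512, 0.2269]
tool_rot: [3.083, 0.5, 0.024]
contact_force: [-0.1, -0.3, -0.2]
opening: 0.0425
```

Run:
```python
from h import *
from station import ctrl
import pickle
o=ctrl.get_obs();ci=ctrl.camera_info("wrist");im=ctrl.get_image("wrist")[:,:,::-1];cv2.imwrite("pics/w3.png",im)
print(o["tool_pos"],ctrl.get_obs()["tool_pos"]);plan(ctrl.get_obs(),[.435,-.348,.188])
im=np.ascontiguousarray(im);hsv=cv2.cvtColor(im,cv2.COLOR_BGR2HSV)
m=(((hsv[...,0]<8)|(hsv[...,0]>172))&(hsv[...,1]>150)).astype(np.uint8)
cn=max(cv2.findContours(m,0,2)[0],key=cv2.contourArea);e=cv2.fitEllipse(cn);print(e,onz(ci,e[0],.0075))
pickle.dump(ci,open("w3.pkl","wb"))
```

```text
[ 0.43590141 -0.35118738  0.226858  ] [ 0.43609512 -0.35136061  0.2276522 ]
total shift tool cm [-0.05 -0.44  3.96] norm 3.98 
((303.1836853027344, 220.31488037109375), (177.1059112548828, 187.27427673339844), 119.38484191894531) [ 0.44031251 -0.34649083  0.0075    ]
```

View pics/w3.png

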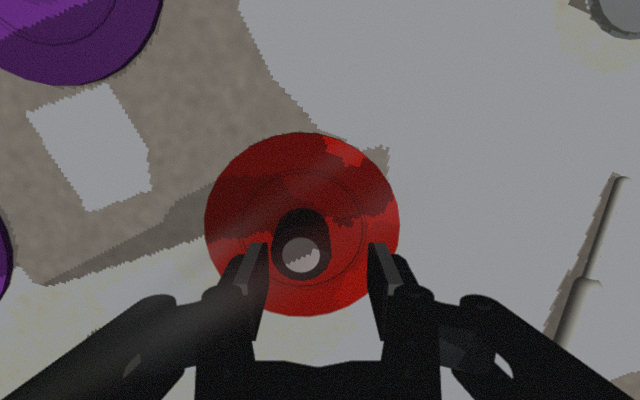

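Run:
```python
from h import *
from station import ctrl
import pickle
ci=pickle.load(open("w3.pkl","rb"));im=cv2.imread("pics/w3.png")
print("knob",onz(ci,(302,255),.039))
o=ctrl.get_obs();r=R.from_rotvec(o["tool_rot"])
tc=o["tool_pos"]
for z in (.17,.155,.173):
  P=tc+r.apply([0,0,z]);print("grasp proj",proj(ci,P))
for px in((204,225),(399,225),(303,132)): print(px,onz(ci,px,.009 if px[1]<200 else .008))
# circle fit of contour points on plane, upper and left/right arcs only
hsv=cv2.cvtColor(im,cv2.COLOR_BGR2HSV)
m=(((hsv[...,0]<8)|(hsv[...,0]>172))&(hsv[...,1]>150)).astype(np.uint8)
cn=max(cv2.findContours(m,0,1)[0],key=cv2.contourArea)[:,0]
cn=cn[cn[:,1]<238]
from scipy.optimize import least_squares
P=np.array([onz(ci,p,.009)[:2] for p in cn])
q=least_squares(lambda q:np.hypot(*(P-q[:2]).T)-q[2],[.435,-.348,.055],loss='soft_l1',f_scale=.001);print(q.x)
```

```text
knob [ 0.43420564 -0.34846376  0.039     ]
grasp proj [[317.30963249 267.12306947]]
grasp proj [[317.24413584 285.45196919]]
grasp proj [[317.32127833 263.86384953]]
(204, 225) [ 0.420791  -0.2947954  0.008    ]
(399, 225) [ 0.4544551  -0.39855698  0.008     ]
(303, 132) [ 0.48690421 -0.33147622  0.009     ]
[ 0.43500344 -0.34742483  0.0536645 ]
```

Call:
jog_arm(
  steps=[
    [[-0.1,-0.4,0.5],[0,0,0]],
    [[0,0,2],[0,0,0]],
    [[0,0,1],[0,0,0]],
    [[0,0,0],[0,0,0]],
  ],
)

```text
t: 3.8
tool_pos: [0.4393, -0.3526, 0.2143]
tool_rot: [3.072, 0.502, 0.034]
contact_force: [0.3, -0.1, -0.1]
opening: 0.0424
```

Run:
```python
from h import *
from station import ctrl
o=ctrl.get_obs();print(o["tool_pos"]);plan(o,[.4345,-.348,.188],R.from_rotvec([-3.0908,-.551,0]));print(R.from_rotvec(o["tool_rot"]).as_matrix()[:,2])
```

```text
[ 0.43928405 -0.35258236  0.21426236]
total shift tool cm [-0.35 -0.67  2.6 ] norm 2.71 turn deg [ 1.95 -0.92 -1.65]
[ 0.02600375 -0.0247378  -0.99935572]
```

Call:
jog_arm(
  steps=[
    [[-0.3,-0.6,0],[2,-1,0]],
    [[-0.1,-0.2,0.5],[0.5,-0.3,0]],
    [[0,0,0],[0,0,0]],
  ],
)

```text
t: 4.1
tool_pos: [0.4349, -0.3478, 0.2168]
tool_rot: [-3.1, -0.507, 0.001]
contact_force: [-0.0, 0.1, -0.4]
opening: 0.0425
```

```bash
cat > st.py <<'E'
from h import *
from station import ctrl
import sys
o=ctrl.get_obs();print(o["t"].__round__(2),o["tool_pos"].round(4),"open",round(o["opening"],4),"F",o["contact_force"].round(1),"zaxis",R.from_rotvec(o["tool_rot"]).as_matrix()[:,2].round(3),"xaxis",R.from_rotvec(o["tool_rot"]).as_matrix()[:,0].round(3))
a=[float(x) for x in sys.argv[1:]]
if a: plan(o,a[:3],R.from_euler('xyz',[180,0,0],degrees=True) if len(a)<4 else R.from_euler('z',a[3],degrees=True)*R.from_euler('x',180,degrees=True))
E
python3 st.py .4345 -.348 .188 19
```

```text
4.1 [ 0.4349 -0.3478  0.2168] open 0.0425 F [-0.   0.1 -0.4] zaxis [-0.001  0.001 -1.   ] xaxis [ 0.948  0.319 -0.001]
total shift tool cm [-0.04  0.01  2.88] norm 2.88 turn deg [-0.05  0.04 -0.41]
```

Call:
jog_arm(
  steps=[
    [[0,0,1],[0,0,0]],
    [[0,0,1],[0,0,0]],
    [[0,0,1],[0,0,0]],
    [[0,0,0.3],[0,0,0]],
  ],
)

```text
t: 4.5
tool_pos: [0.4349, -0.3477, 0.1811]
tool_rot: [3.1, 0.507, 0.0]
contact_force: [-0.3, 0.7, -0.3]
opening: 0.0428
```

```bash
python3 st.py .4345 -.348 .188 19
```

```text
4.5 [ 0.4349 -0.3477  0.1811] open 0.0428 F [-0.3  0.7 -0.3] zaxis [ 0. -0. -1.] xaxis [ 0.948  0.319 -0.   ]
total shift tool cm [-0.05  0.01 -0.69] norm 0.69 turn deg [ 0.03  0.   -0.41]
```

Call:
jog_arm(
  steps=[
    [[0,0,-0.6],[0,0,0]],
    [[0,0,-0.2],[0,0,0]],
    [[0,0,0],[0,0,0]],
  ],
)

```text
t: 4.8
tool_pos: [0.4345, -0.3473, 0.1876]
tool_rot: [-3.098, -0.507, 0.003]
contact_force: [-0.5, 0.1, -0.2]
opening: 0.0422
```

Call:
jog_arm(
  steps=[
    [[0,0,0],[0,0,0]],
    [[0,0,0],[0,0,0]],
    [[0,0,0],[0,0,0]],
    [[0,0,0],[0,0,0]],
  ],
  fingers=-1,
  grip_force=30,
)

```text
t: 5.2
tool_pos: [0.4346, -0.3474, 0.1884]
tool_rot: [-3.099, -0.507, 0.002]
contact_force: [0.2, 0.1, -2.1]
opening: 0.0288
```

```bash
python3 st.py .4345 -.348 .188 19
```

```text
5.2 [ 0.4346 -0.3474  0.1884] open 0.0288 F [ 0.2  0.1 -2.1] zaxis [-0.001  0.001 -1.   ] xaxis [ 0.948  0.319 -0.001]
total shift tool cm [-0.03  0.05  0.04] norm 0.07 turn deg [-0.09  0.06 -0.41]
```

Call:
jog_arm(
  steps=[
    [[0,0,-0.5],[0,0,0]],
    [[0,0,-1],[0,0,0]],
    [[0,0,-2],[0,0,0]],
    [[0,0,-3],[0,0,0]],
    [[0,0,-4],[0,0,0]],
    [[0,0,-4],[0,0,0]],
    [[0,0,-4],[0,0,0]],
    [[0,0,-2],[0,0,0]],
  ],
  grip_force=50,
)

```text
t: 6.0
tool_pos: [0.4335, -0.3462, 0.3998]
tool_rot: [-3.091, -0.506, 0.01]
contact_force: [1.5, -0.7, -1.0]
opening: 0.0282
```

```bash
python3 st.py .508 .112 .43 19
```

```text
6.0 [ 0.4335 -0.3462  0.3998] open 0.0282 F [ 1.5 -0.7 -1. ] zaxis [-0.008  0.008 -1.   ] xaxis [ 0.948  0.319 -0.005]
total shift tool cm [ 21.66 -41.08  -2.71] norm 46.52 turn deg [-0.58  0.29 -0.41]
```

Call:
jog_arm(
  steps=[
    [[1.5,-2.8,-0.3],[0,0,0]],
    [[1.9,-3.6,-0.3],[0,0,0]],
    [[1.9,-3.6,-0.3],[0,0,0]],
    [[1.9,-3.6,-0.3],[0,0,0]],
    [[1.9,-3.6,-0.3],[0,0,0]],
    [[1.9,-3.6,-0.3],[0,0,0]],
    [[1.9,-3.6,-0.3],[0,0,0]],
    [[1.9,-3.6,0],[0,0,0]],
  ],
)

```text
t: 6.8
tool_pos: [0.4845, -0.0268, 0.4365]
tool_rot: [3.097, 0.49, 0.015]
contact_force: [0.7, -0.5, -1.8]
opening: 0.0287
```

```bash
python3 st.py .508 .112 .43 19
```

```text
6.8 [ 0.4845 -0.0268  0.4365] open 0.0287 F [ 0.7 -0.5 -1.8] zaxis [ 0.01  -0.005 -1.   ] xaxis [0.951 0.309 0.008]
total shift tool cm [  6.51 -12.48   0.61] norm 14.09 turn deg [ 0.44 -0.47 -1.03]
```

Call:
jog_arm(
  steps=[
    [[1.7,-3.2,0],[0,0,0]],
    [[1.7,-3.2,0],[0,0,0]],
    [[1.2,-2.2,0],[0,0,0]],
    [[0.6,-1,0],[0,0,0]],
    [[0,0,0],[0,0,0]],
  ],
)

```text
t: 7.3
tool_pos: [0.5026, 0.0895, 0.4406]
tool_rot: [3.095, 0.501, 0.023]
contact_force: [-1.1, 0.2, -2.7]
opening: 0.0285
```

```bash
python3 st.py .508 .112 .40 19
```

```text
7.3 [0.5026 0.0895 0.4406] open 0.0285 F [-1.1  0.2 -2.7] zaxis [ 0.016 -0.004 -1.   ] xaxis [0.949 0.316 0.013]
total shift tool cm [ 1.17 -2.    4.06] norm 4.68 turn deg [ 0.51 -0.77 -0.6 ]
```

Call:
jog_arm(
  steps=[
    [[0.8,-1.2,2],[0.5,-0.7,0]],
    [[0.4,-0.8,2],[0,0,0]],
    [[0.2,-0.3,1],[0,0,0]],
    [[0,0,0.5],[0,0,0]],
    [[0,0,0],[0,0,0]],
  ],
)

```text
t: 7.8
tool_pos: [0.5095, 0.1117, 0.3865]
tool_rot: [3.099, 0.494, 0.006]
contact_force: [0.0, -0.7, -0.9]
opening: 0.0286
```

```bash
python3 st.py .508 .112 .36 19
python3 - <<'E'
from h import *
from station import ctrl
import pickle
D={}
for n in("side","top","wrist"):
    ci=ctrl.camera_info(n);im=ctrl.get_image(n)[:,:,::-1];cv2.imwrite(f"pics/{n}4.png",im);D[n]=ci
pickle.dump(D,open("c4.pkl","wb"))
s=cv2.imread("pics/side4.png")[80:240,230:380];t=cv2.imread("pics/top4.png")[140:260,190:350]
s=cv2.resize(s,None,fx=3,fy=3);t=cv2.resize(t,None,fx=2,fy=2)
c=np.zeros((480,780,3),np.uint8);c[:480,:450]=s;c[:240,450:770]=t;cv2.imwrite("pics/st4.png",c)
E
python3 st.py .508 .112 .36 19
```

```text
7.8 [0.5095 0.1117 0.3865] open 0.0286 F [ 0.  -0.7 -0.9] zaxis [ 0.004 -0.003 -1.   ] xaxis [0.95  0.311 0.003]
total shift tool cm [-0.14 -0.09  2.65] norm 2.66 turn deg [ 0.24 -0.17 -0.88]
7.95 [0.5099 0.112  0.3881] open 0.0285 F [-0.4 -0.5 -1.3] zaxis [ 0.007 -0.002 -1.   ] xaxis [0.95  0.311 0.006]
total shift tool cm [-0.19 -0.07  2.8 ] norm 2.81 turn deg [ 0.26 -0.33 -0.87]
```

View pics/st4.png

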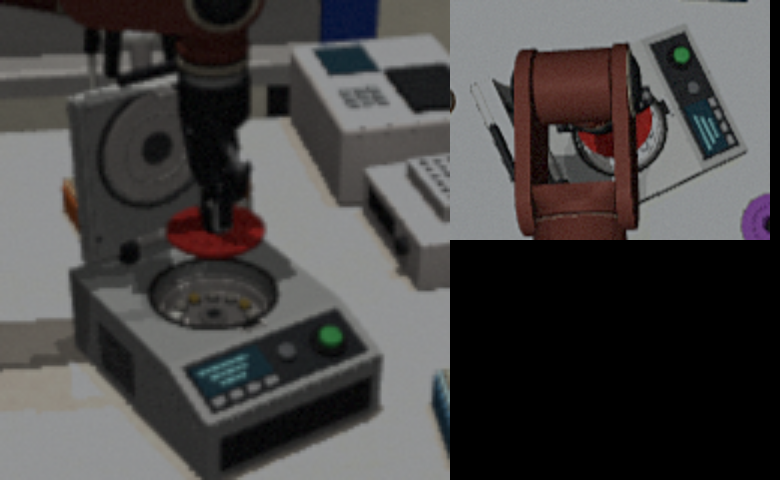

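View pics/wrist4.png

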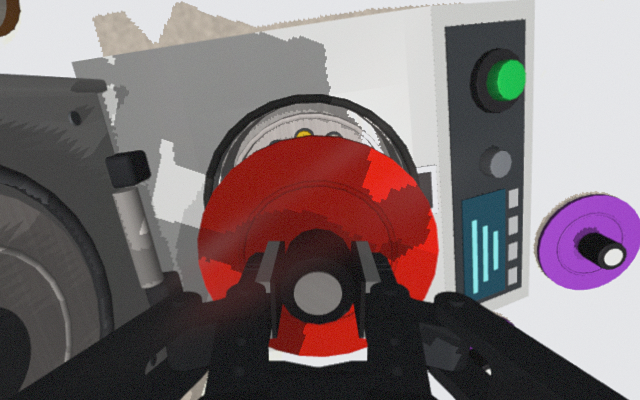

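```bash
python3 - <<'E'
from h import *
import pickle
from scipy.optimize import least_squares
D=pickle.load(open("c4.pkl","rb"));ci=D["wrist"]
im=cv2.imread("pics/wrist4.png");hsv=cv2.cvtColor(im,cv2.COLOR_BGR2HSV)
def fit(ci,px,z,r0):
    P=np.array([onz(ci,p,z)[:2] for p in px])
    q=least_squares(lambda q:np.hypot(*(P-q[:2]).T)-q[2],[.508,.112,r0],loss='soft_l1',f_scale=.001);return q.x,np.abs(q.fun).mean()
m=(((hsv[...,0]<8)|(hsv[...,0]>172))&(hsv[...,1]>150)).astype(np.uint8)
cn=max(cv2.findContours(m,0,1)[0],key=cv2.contourArea)[:,0];cn=cn[cn[:,1]<260]
for z in(.203,.2075): print("disc wrist",z,fit(ci,cn,z,.055))
# knob top
print("knob wrist",onz(ci,(318.5,293),.388-.188+.039))
im=cv2.imread("pics/side4.png");hsv=cv2.cvtColor(im,cv2.COLOR_BGR2HSV)
m=(((hsv[...,0]<8)|(hsv[...,0]>172))&(hsv[...,1]>150)).astype(np.uint8);m[:140]=0
c=max(cv2.findContours(m,0,1)[0],key=cv2.contourArea);e=cv2.fitEllipse(cv2.convexHull(c));print(e,onz(D["side"],e[0],.206))
E
python3 - <<'E'
import cv2
im=cv2.imread("pics/wrist4.png")[85:185,190:450];cv2.imwrite("pics/w4z.png",cv2.resize(im,None,fx=3,fy=3,interpolation=2))
E
```

```text
disc wrist 0.203 (array([0.53184875, 0.12881935, 0.03573737]), np.float64(0.010691549604474741))
disc wrist 0.2075 (array([0.53322382, 0.1289537 , 0.03469371]), np.float64(0.01037816962685274))
knob wrist [0.51125509 0.11071248 0.239     ]
((234.82752990722656, 398.1782531738281), (87.6153793334961, 103.92545318603516), 62.733882904052734) [ 0.30379356 -0.70488717  0.206     ]
```

View pics/w4z.png

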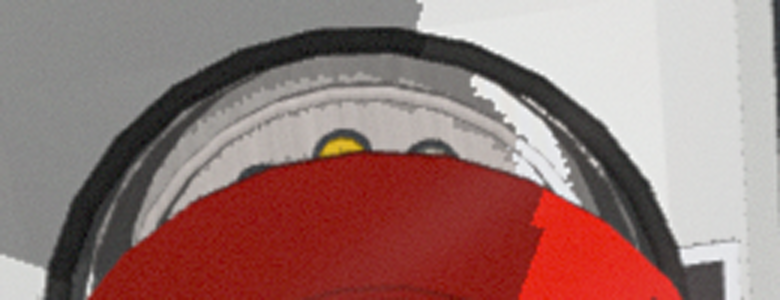

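Run:
```python
from h import *
import pickle
from scipy.optimize import least_squares
D=pickle.load(open("c4.pkl","rb"));ci=D["wrist"]
def fit(ci,px,z,r0,fixr=True):
    P=np.array([onz(ci,p,z)[:2] for p in px])
    f=(lambda q:np.hypot(*(P-q[:2]).T)-r0) if fixr else (lambda q:np.hypot(*(P-q[:2]).T)-q[2])
    q=least_squares(f,[.508,.112]+([] if fixr else [r0]));return q.x.round(4),(q.fun*1000).round(1)
Z=lambda p:(p[0]/3+190-.33,p[1]/3+85-.33)
im=cv2.imread("pics/wrist4.png").astype(int)
m=((im[...,2]>60)&(im[...,2]>2.2*im[...,1])&(im[...,2]>2.2*im[...,0])).astype(np.uint8)
cn=max(cv2.findContours(m,0,1)[0],key=cv2.contourArea)[:,0];cn=cn[(cn[:,1]<255)&((cn[:,1]<190)|(abs(cn[:,0]-318)>105))]
print(len(cn),cn.min(0),cn.max(0))
for fr in(1,0):
  a=fit(ci,cn,.209,.055,fr);print("disc",a[0],np.abs(a[1]).mean())
print("bowl",fit(ci,[Z(p) for p in [(380,28),(200,85),(80,205),(560,85),(660,195)]],.12,.0753))
print("rim",fit(ci,[Z(p) for p in[(210,135),(340,83),(450,97),(570,195)]],.1,.062))
print("green",onz(ci,(510,81),.117))
im=cv2.imread("pics/side4.png").astype(int)
m=((im[...,2]>60)&(im[...,2]>2.2*im[...,1])&(im[...,2]>2.2*im[...,0])).astype(np.uint8);m[:130]=0;m[200:]=0
c=max(cv2.findContours(m,0,1)[0],key=cv2.contourArea);h=cv2.convexHull(c);e=cv2.fitEllipse(h);print(e,onz(D["side"],e[0],.206))
```

```text
369 [198 135] [437 254]
disc [0.5106 0.1097] 0.9902439024390245
disc [0.5135 0.111  0.0525] 0.67289972899729
bowl (array([0.506 , 0.1109]), array([ 0.6, -1. ,  0.4,  0.2, -0.3]))
rim (array([0.5064, 0.1144]), array([-0.4,  0.2,  0.4, -0.5]))
green [0.62514586 0.01738744 0.117     ]
((301.304931640625, 156.55267333984375), (16.6978702545166, 31.244258880615234), 88.3983154296875) [0.50958669 0.10735699 0.206     ]
```

Call:
jog_arm(
  steps=[
    [[-0.1,0,1],[0.2,-0.3,0]],
    [[-0.1,-0.1,1.5],[0.1,-0.1,0]],
    [[-0.1,0,2],[0,0,0]],
    [[0,0,2],[0,0,0]],
    [[0,0,1],[0,0,0]],
    [[0,0,0],[0,0,0]],
  ],
)

```text
t: 8.55
tool_pos: [0.5064, 0.1114, 0.3093]
tool_rot: [-3.102, -0.493, -0.001]
contact_force: [-0.1, -0.6, -0.7]
opening: 0.0285
```

```bash
python3 st.py .507 .113 .30 19
```

```text
8.55 [0.5064 0.1114 0.3093] open 0.0285 F [-0.1 -0.6 -0.7] zaxis [ 0.001  0.001 -1.   ] xaxis [0.951 0.31  0.001]
total shift tool cm [ 0.11 -0.14  0.93] norm 0.95 turn deg [-0.03 -0.04 -0.92]
```

Call:
jog_arm(
  steps=[
    [[0.1,-0.1,0.4],[0,0,0]],
    [[0,0,0.2],[0,0,0]],
    [[0,0,0],[0,0,0]],
  ],
)

```text
t: 8.85
tool_pos: [0.5076, 0.1128, 0.304]
tool_rot: [-3.102, -0.494, -0.004]
contact_force: [-0.9, -0.1, -1.0]
opening: 0.0282
```

```bash
python3 st.py .507 .113 .30 19
python3 - <<'E'
from h import *
from station import ctrl
import pickle
D={}
for n in("side","wrist"):
    ci=ctrl.camera_info(n);im=ctrl.get_image(n)[:,:,::-1];cv2.imwrite(f"pics/{n}5.png",im);D[n]=ci
pickle.dump(D,open("c5.pkl","wb"))
s=cv2.imread("pics/side5.png")[120:210,250:350];t=cv2.imread("pics/wrist5.png")[60:300,150:490]
c=np.zeros((600,800,3),np.uint8);c[:270,:300]=cv2.resize(s,None,fx=3,fy=3);t=cv2.resize(t,None,fx=1.4,fy=1.4);c[:t.shape[0],310:310+t.shape[1]]=t;cv2.imwrite("pics/st5.png",c)
E
```

```text
8.85 [0.5076 0.1128 0.304 ] open 0.0282 F [-0.9 -0.1 -1. ] zaxis [ 0.002  0.001 -1.   ] xaxis [0.951 0.31  0.002]
total shift tool cm [-0.05 -0.03  0.4 ] norm 0.4 turn deg [-0.01 -0.14 -0.92]
```

View pics/st5.png

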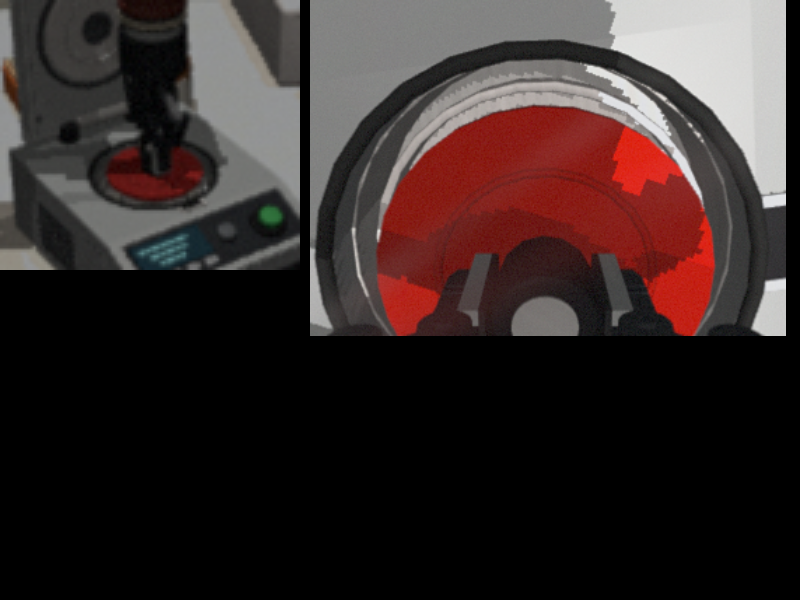

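Run:
```python
from h import *
import pickle
from scipy.optimize import least_squares
D=pickle.load(open("c5.pkl","rb"));ci=D["wrist"]
def fit(ci,px,z,r0,fixr=True):
    P=np.array([onz(ci,p,z)[:2] for p in px])
    f=(lambda q:np.hypot(*(P-q[:2]).T)-r0) if fixr else (lambda q:np.hypot(*(P-q[:2]).T)-q[2])
    q=least_squares(f,[.508,.112]+([] if fixr else [r0]));return q.x.round(4),(q.fun*1000).round(1)
im=cv2.imread("pics/wrist5.png").astype(int)
m=((im[...,2]>60)&(im[...,2]>2.2*im[...,1])&(im[...,2]>2.2*im[...,0])).astype(np.uint8)
cn=max(cv2.findContours(m,0,1)[0],key=cv2.contourArea)[:,0];cn=cn[(cn[:,1]<255)&((cn[:,1]<200)|(abs(cn[:,0]-318)>105))]
print(len(cn),cn.min(0),cn.max(0))
for fr in(1,0):
  a=fit(ci,cn,.125,.055,fr);print("disc",a[0],np.abs(a[1]).mean())
# ring outer edge: scan radially from center for dark ring
c0=np.array([318,243.]);g=im.sum(2)/3
pts=[]
for a in np.radians(np.arange(-175,-4,5)):
    rr=np.arange(205,120,-.5);p=c0+np.outer(rr,[np.cos(a),np.sin(a)])
    v=cv2.remap(g.astype(np.float32),p[:,0].astype(np.float32)[None],p[:,1].astype(np.float32)[None],1)[0]
    j=np.where(v<55)[0]
    if len(j): pts.append(p[j[0]])
pts=np.array(pts);print(len(pts),np.round(pts[::4]).tolist())
for fr in(1,0):
    print("ring",fit(ci,pts,.12,.075,fr)) 
print("rim",fit(ci,[((x-310)/1.4+150,y/1.4+60) for x,y in [(545,79),(440,115),(400,165),(640,110),(690,175)]],.1,.062))
```

```text
342 [198 136] [438 254]
disc [0.5075 0.1121] 0.3692982456140351
disc [0.5086 0.1125 0.0541] 0.18099415204678362
35 [[155.0, 229.0], [169.0, 174.0], [205.0, 130.0], [251.0, 100.0], [305.0, 89.0], [358.0, 94.0], [407.0, 116.0], [446.0, 154.0], [471.0, 202.0]]
ring (array([0.5065, 0.1123]), array([ 0.7,  0.8,  0.5,  0.6,  0.7,  0.5,  0.6,  0.5,  0.2,  0.7,  0.3,
        0.4,  0.5,  0.1,  0.2,  0.3,  0.1, -0.1,  0.1, -0.3, -0.2, -0.2,
       -0.7, -0.6, -0.6, -0.9, -1. , -0.9, -1.3, -1.2, -1.6, -1.3, -0.9,
        7.1,  6.7]))
ring (array([0.5036, 0.1113, 0.0775]), array([-1.2, -0.8, -0.8, -0.5, -0.1, -0.1,  0.2,  0.2,  0.1,  0.8,  0.5,
        0.7,  0.9,  0.6,  0.7,  0.9,  0.6,  0.5,  0.7,  0.2,  0.3,  0.3,
       -0.4, -0.3, -0.5, -0.9, -1.1, -1.1, -1.8, -1.8, -2.4, -2.4, -2.3,
        5.5,  4.8]))
rim (array([0.5059, 0.1125]), array([ 1.1,  0.1, -1.4,  0.5, -1.6]))
```

Call:
jog_arm(
  steps=[
    [[-0.15,0,0.5],[0,-0.1,0]],
    [[0,0,0.5],[0,0,0]],
    [[0,0,0.4],[0,0,0]],
    [[0,0,0.1],[0,0,0]],
  ],
)

```text
t: 9.35
tool_pos: [0.5066, 0.1123, 0.2896]
tool_rot: [3.103, 0.494, 0.006]
contact_force: [0.1, -0.0, -2.3]
opening: 0.0285
```

```bash
python3 st.py .5065 .113 .283 19
```

```text
9.35 [0.5066 0.1123 0.2896] open 0.0285 F [ 0.1 -0.  -2.3] zaxis [ 0.004  0.001 -1.   ] xaxis [0.951 0.31  0.004]
total shift tool cm [ 0.01 -0.07  0.66] norm 0.66 turn deg [ 0.04 -0.22 -0.92]
```

Call:
jog_arm(
  steps=[
    [[0,0,0.3],[0,-0.2,0]],
    [[0,0,0.2],[0,0,0]],
    [[0,0,0.1],[0,0,0]],
  ],
)

```text
t: 9.65
tool_pos: [0.5065, 0.1123, 0.2828]
tool_rot: [3.102, 0.493, -0.001]
contact_force: [1.0, 0.6, -0.7]
opening: 0.0286
```

```bash
python3 st.py .5065 .113 .283 19
```

```text
9.65 [0.5065 0.1123 0.2828] open 0.0286 F [ 1.   0.6 -0.7] zaxis [-0.    -0.001 -1.   ] xaxis [ 0.951  0.31  -0.   ]
total shift tool cm [ 0.02 -0.07 -0.02] norm 0.07 turn deg [ 0.03  0.02 -0.92]
```

Call:
jog_arm(
  steps=[
    [[0,0,0.15],[0,0,0]],
    [[0,0,0.1],[0,0,0]],
  ],
)

```text
t: 9.85
tool_pos: [0.507, 0.1123, 0.2824]
tool_rot: [3.102, 0.494, -0.0]
contact_force: [-2.1, -1.4, 4.0]
opening: 0.0287
```

```bash
python3 st.py .5065 .113 .283 19
```

```text
9.85 [0.507  0.1123 0.2824] open 0.0287 F [-2.1 -1.4  4. ] zaxis [-0.    -0.001 -1.   ] xaxis [ 0.951  0.31  -0.   ]
total shift tool cm [-0.03 -0.08 -0.06] norm 0.11 turn deg [ 0.03  0.02 -0.92]
```

Call:
jog_arm(
  steps=[
    [[0,0,0],[0,0,0]],
    [[0,0,0],[0,0,0]],
    [[0,0,0],[0,0,0]],
  ],
  fingers=0,
)

```text
t: 10.15
tool_pos: [0.5075, 0.1124, 0.2831]
tool_rot: [3.102, 0.493, 0.004]
contact_force: [0.0, -1.1, -0.3]
opening: 0.0423
```

Call:
jog_arm(
  steps=[
    [[0,0,-0.5],[0,0,0]],
    [[0,0,-1],[0,0,0]],
    [[0,0,-2],[0,0,0]],
    [[0,0,-3],[0,0,0]],
    [[0,0,-4],[0,0,0]],
    [[0,0,-1],[0,0,0]],
    [[0,0,0],[0,0,0]],
  ],
)

```text
t: 10.85
tool_pos: [0.5068, 0.1124, 0.4048]
tool_rot: [3.102, 0.494, 0.004]
contact_force: [0.4, -0.5, 0.1]
opening: 0.0428
```

```bash
python3 st.py
python3 - <<'E'
from h import *
from station import ctrl
import pickle
D={}
for n in("side","top","wrist"):
    ci=ctrl.camera_info(n);im=ctrl.get_image(n)[:,:,::-1];cv2.imwrite(f"pics/{n}6.png",im);D[n]=ci
pickle.dump(D,open("c6.pkl","wb"))
s=cv2.imread("pics/side6.png")[50:220,240:370];t=cv2.imread("pics/wrist6.png")[60:330,120:520]
c=np.zeros((600,800,3),np.uint8);c[:510,:390]=cv2.resize(s,None,fx=3,fy=3);c[:t.shape[0],400:800]=t;cv2.imwrite("pics/st6.png",c)
E
```

```text
10.85 [0.5068 0.1124 0.4048] open 0.0428 F [ 0.4 -0.5  0.1] zaxis [ 0.003 -0.    -1.   ] xaxis [0.951 0.31  0.002]
```

View pics/st6.png

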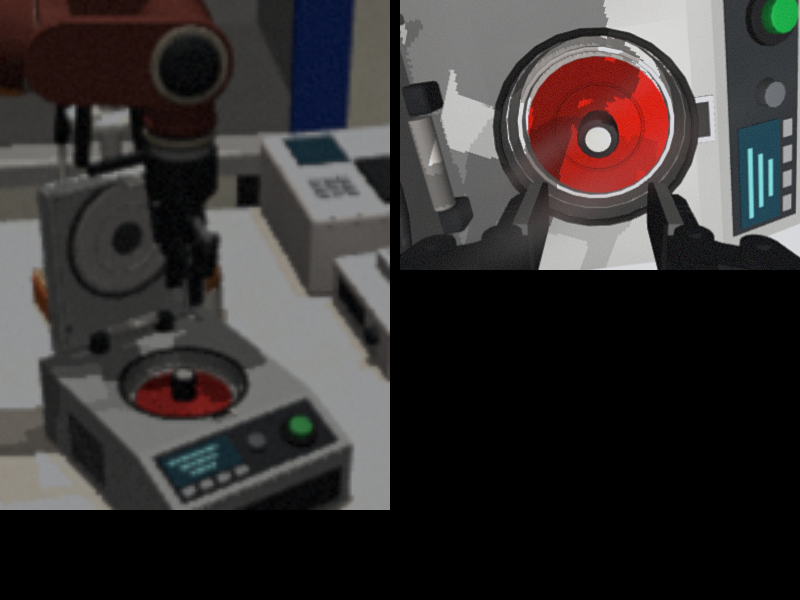

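Run:
```python
from h import *
from station import ctrl
C={n:ctrl.camera_info(n) for n in("side","top")}
H=np.array([.4558,.2164,.138]);rear=np.array([-.4414,.8973,0])
P,e=two(C['top'],(217.7,216.3),C['side'],(240+97/2.5,90+30/2.5));print(P,e,"rel rear,z",(P-H)@rear,P[2]-H[2])
for px in((240+37/2.5,90+53/2.5),(240+163/2.5,90+20/2.5)):
    for a in (1.4,1.5,1.57,1.65,1.75):
        pass
# predicted front edge corners (outer face & inner) vs angle
ym=np.array([-.8973,-.4414,0])
for a in(1.45,1.57,1.65,1.75):
    r=-rear*np.cos(a)+np.array([0,0,np.sin(a)]);n=rear*np.sin(a)+np.array([0,0,np.cos(a)])
    pts=[H+r*.198+n*.018+s*.1*ym for s in(1,-1)]+[H+r*.212+n*.01]
    print(a,{k:proj(C[k],pts).round(1).tolist() for k in C})
im=cv2.imread("pics/top0.png")[165:265,190:260];cv2.imwrite("pics/lt.png",cv2.resize(im,None,fx=6,fy=6,interpolation=2))
im=cv2.imread("pics/side0.png")[85:165,240:325];cv2.imwrite("pics/ls.png",cv2.resize(im,None,fx=6,fy=6,interpolation=2))
```

```text
[0.44856471 0.22464301 0.3501575 ] 0.0015242025200488717 rel rear,z 0.010590110576482197 0.21215749903753917
1.45 {'side': [[255.0, 114.6], [307.4, 100.6], [283.3, 104.7]], 'top': [[241.0, 248.8], [209.0, 177.2], [227.0, 210.4]]}
1.57 {'side': [[251.6, 112.1], [303.6, 98.4], [279.4, 102.0]], 'top': [[232.3, 252.9], [200.4, 181.2], [217.6, 214.8]]}
1.65 {'side': [[249.4, 110.9], [301.2, 97.5], [276.9, 100.6]], 'top': [[226.6, 255.7], [195.0, 184.0], [211.4, 217.8]]}
1.75 {'side': [[246.8, 110.1], [298.3, 96.8], [273.9, 99.5]], 'top': [[219.9, 259.1], [188.5, 187.5], [204.1, 221.6]]}
```

View pics/lt.png

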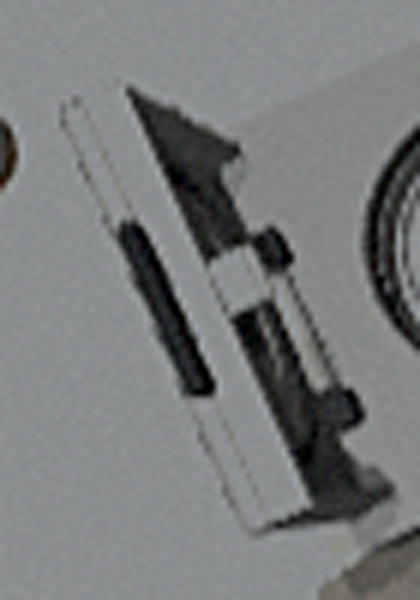

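View pics/ls.png

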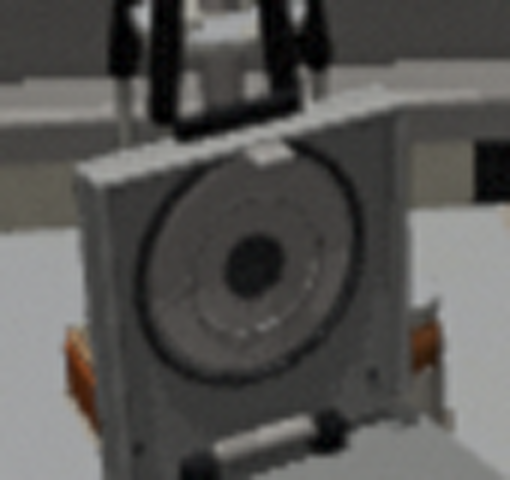

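Call:
jog_arm(
  steps=[
    [[0,0,-3],[0,0,0]],
    [[0,0,-4.5],[0,0,0]],
    [[0,0,-4.5],[0,0,0]],
    [[0,0,-4.5],[0,0,0]],
    [[-0.2,-1,-1.5],[0,0,0]],
  ],
  fingers=-1,
)

```text
t: 11.5
tool_pos: [0.5035, 0.1211, 0.5702]
tool_rot: [-3.101, -0.491, 0.051]
contact_force: [0.4, -0.7, 1.1]
opening: 0.0
```

```bash
python3 st.py .428 .2725 .575 19
```

```text
11.5 [0.5035 0.1211 0.5702] open 0.0 F [ 0.4 -0.7  1.1] zaxis [-0.032 -0.003 -0.999] xaxis [ 0.951  0.309 -0.032]
total shift tool cm [ -2.52 -16.74  -0.28] norm 16.93 turn deg [-0.41  1.83 -1.01]
```

Call:
jog_arm(
  steps=[
    [[-0.5,-3.5,-0.5],[-0.4,1.8,0]],
    [[-0.6,-4.2,-0.5],[0,0,0]],
    [[-0.6,-4.2,0],[0,0,0]],
    [[-0.6,-4,0],[0,0,0]],
    [[-0.3,-1.5,0],[0,0,0]],
    [[0,0,0],[0,0,0]],
  ],
)

```text
t: 12.1
tool_pos: [0.4235, 0.2855, 0.5704]
tool_rot: [3.1, 0.488, -0.023]
contact_force: [0.6, -0.2, 0.7]
opening: -0.0001
```

```bash
python3 st.py .428 .2725 .575 19
```

```text
12.1 [0.4235 0.2855 0.5704] open -0.0001 F [ 0.6 -0.2  0.7] zaxis [-0.014 -0.005 -1.   ] xaxis [ 0.952  0.307 -0.015]
total shift tool cm [ 0.02  1.37 -0.46] norm 1.45 turn deg [ 0.02  0.86 -1.11]
```

Call:
jog_arm(
  steps=[
    [[0,0,2],[0,0.8,0]],
    [[0,0,3],[0,0,0]],
    [[0,0,3],[0,0,0]],
    [[0,0,1.4],[0,0,0]],
    [[0,0,0],[0,0,0]],
  ],
)

```text
t: 12.6
tool_pos: [0.424, 0.2834, 0.466]
tool_rot: [3.098, 0.486, -0.016]
contact_force: [0.2, -0.4, 0.2]
opening: 0.0003
```

```bash
python3 st.py .428 .2725 .476 19;python3 - <<'E'
from h import *
from station import ctrl
for n in("side","top"): cv2.imwrite(f"pics/{n}7.png",ctrl.get_image(n)[:,:,::-1])
s=cv2.imread("pics/side7.png")[20:200,230:370];t=cv2.imread("pics/top7.png")[140:300,180:350]
c=np.zeros((540,790,3),np.uint8);c[:540,:420]=cv2.resize(s,None,fx=3,fy=3);c[:320,430:770]=cv2.resize(t,None,fx=2,fy=2);cv2.imwrite("pics/st7.png",c)
E
```

```text
12.6 [0.424  0.2834 0.466 ] open 0.0003 F [ 0.2 -0.4  0.2] zaxis [-0.009 -0.007 -1.   ] xaxis [ 0.952  0.306 -0.011]
total shift tool cm [ 0.04  1.16 -1.  ] norm 1.53 turn deg [ 0.21  0.63 -1.17]
```

View pics/st7.png

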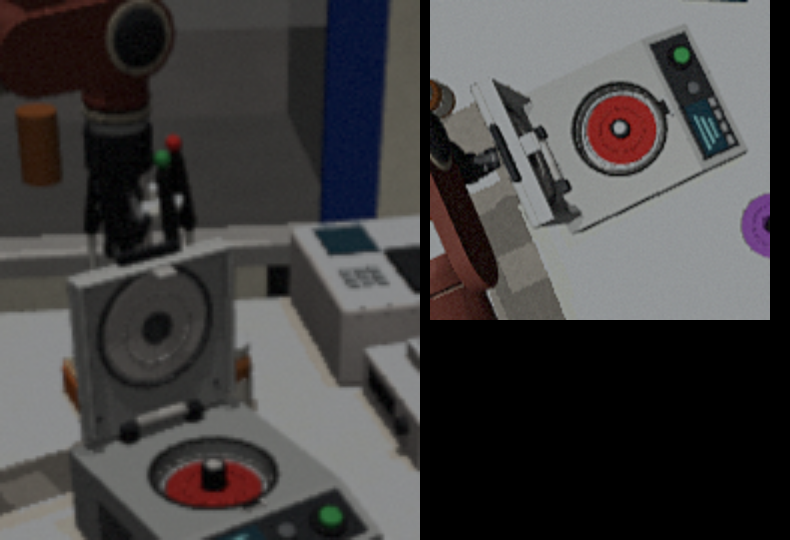

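Call:
jog_arm(
  steps=[
    [[0.2,1,-1],[0.2,0.6,0]],
    [[0.2,1.5,-1],[0,0,0]],
    [[0.2,1.5,0],[0,0,0]],
    [[0.2,1.5,0],[0,0,0]],
  ],
)

```text
t: 13.1
tool_pos: [0.4503, 0.2321, 0.4993]
tool_rot: [-3.098, -0.491, -0.026]
contact_force: [-1.5, 1.9, -0.2]
opening: -0.0
```

```bash
cat > arc.py <<'E'
from h import *
from station import ctrl
o=ctrl.get_obs();H=np.array([.4558,.2164,.138]);rear=np.array([-.4414,.8973,0]);ym=np.array([-.8973,-.4414,0])
r=R.from_rotvec(o["tool_rot"]);tip=o["tool_pos"]+r.apply([0,0,.173]);d=tip-H
print("t",round(o["t"],2),"tip xc %.4f lat %.4f z %.4f"%(d@rear,d@ym,d[2]),"F fwd %.1f up %.1f"%(-o["contact_force"]@rear,o["contact_force"][2]),"z",r.as_matrix()[:,2].round(3),"fwd in tool",r.inv().apply(-rear).round(3),"fix turn",(r.inv()*R.from_euler('z',19,degrees=True)*R.from_euler('x',180,degrees=True)).as_rotvec(degrees=True).round(2))
x,z=d@rear-.0145,d[2]
# angle if touching: -r c+.018 s=x ; r s+.018 c=z
rr=np.sqrt(x*x+z*z-.018**2);th=np.arctan2(z,-x)-np.arctan2(.018,rr);print("if touching: theta %.3f r %.3f"%(th,rr))
E
python3 arc.py
```

```text
t 13.1 tip xc 0.0165 lat -0.0051 z 0.1883 F fwd -2.4 up -0.2 z [ 0.016  0.008 -1.   ] fwd in tool [ 0.142  0.99  -0.   ] fix turn [-0.14 -1.   -0.99]
if touching: theta 1.485 r 0.187
```

Call:
jog_arm(
  steps=[
    [[0.2,1.7,0.4],[0,-1,0]],
    [[0.2,1.7,0.5],[0,0,0]],
    [[0.2,1.6,0.5],[0,0,0]],
    [[0.2,1.6,0.8],[0,0,0]],
    [[0.2,1.6,0.8],[0,0,0]],
  ],
)

```text
t: 13.6
tool_pos: [0.4884, 0.1527, 0.487]
tool_rot: [-3.093, -0.491, -0.041]
contact_force: [-1.2, 2.1, 0.1]
opening: 0.0
```

```bash
python3 arc.py
```

```text
t 13.6 tip xc -0.0713 lat -0.0060 z 0.1761 F fwd -2.5 up 0.1 z [ 0.025  0.013 -1.   ] fwd in tool [ 0.142  0.99  -0.001] fix turn [-0.28 -1.58 -0.94]
if touching: theta 1.025 r 0.195
```

Call:
jog_arm(
  steps=[
    [[0.1,0.4,1.2],[-0.3,-1.5,0]],
    [[0.1,0.6,1.2],[0,0,0]],
    [[0.1,0.8,1.2],[0,0,0]],
    [[0.1,0.8,0.8],[0,0,0]],
  ],
)

```text
t: 14.0
tool_pos: [0.5042, 0.1256, 0.4564]
tool_rot: [3.098, 0.486, 0.039]
contact_force: [-1.0, -0.3, 2.0]
opening: -0.0001
```

```bash
python3 arc.py
```

```text
t 14.0 tip xc -0.1050 lat -0.0071 z 0.1455 F fwd -0.2 up 2.0 z [ 0.025 -0.001 -1.   ] fwd in tool [0.145 0.989 0.012] fix turn [ 0.53 -1.34 -1.15]
if touching: theta 0.788 r 0.187
```

Call:
jog_arm(
  steps=[
    [[0.1,0.6,1.2],[0.5,-1.3,0]],
    [[0.1,0.7,1.2],[0,0,0]],
    [[0.1,0.7,1.3],[0,0,0]],
    [[0.1,0.6,1.3],[0,0,0]],
    [[0.1,0.4,1.3],[0,0,0]],
  ],
)

```text
t: 14.5
tool_pos: [0.5203, 0.0959, 0.3908]
tool_rot: [3.103, 0.487, 0.005]
contact_force: [-0.4, -0.0, 4.2]
opening: -0.0003
```

```bash
python3 arc.py
```

```text
t 14.5 tip xc -0.1369 lat -0.0051 z 0.0798 F fwd -0.1 up 4.2 z [ 0.003 -0.001 -1.   ] fwd in tool [0.145 0.989 0.002] fix turn [ 0.09 -0.15 -1.15]
if touching: theta 0.380 r 0.170
```

Call:
jog_arm(
  steps=[
    [[0.2,1,1],[0,0,0]],
    [[0.2,1,1],[0,0,0]],
    [[0.2,0.9,1],[0,0,0]],
    [[0.1,0.4,1],[0,0,0]],
  ],
)

```text
t: 14.9
tool_pos: [0.5372, 0.0653, 0.3442]
tool_rot: [-3.099, -0.488, 0.006]
contact_force: [-1.4, 2.4, 2.6]
opening: -0.0002
```

```bash
python3 arc.py
```

```text
t 14.9 tip xc -0.1706 lat -0.0060 z 0.0332 F fwd -2.8 up 2.6 z [-0.004  0.004 -1.   ] fwd in tool [ 0.144  0.99  -0.005] fix turn [-0.28  0.16 -1.11]
if touching: theta 0.081 r 0.187
```

Call:
jog_arm(
  steps=[
    [[0,0,0.5],[0,0,0]],
    [[0,0,0.5],[0,0,0]],
    [[0,0,0.5],[0,0,0]],
    [[0,0,0.5],[0,0,0]],
  ],
)

```text
t: 15.3
tool_pos: [0.5385, 0.0638, 0.3284]
tool_rot: [-3.103, -0.487, 0.007]
contact_force: [-21.0, 1.1, 43.1]
opening: -0.0001
```

```bash
python3 arc.py
```

```text
t 15.3 tip xc -0.1730 lat -0.0061 z 0.0174 F fwd -10.2 up 43.1 z [-0.005  0.    -1.   ] fwd in tool [ 0.145  0.989 -0.002] fix turn [-0.1   0.25 -1.16]
if touching: theta -0.003 r 0.187
```

Call:
jog_arm(
  steps=[
    [[0,0,-1],[0,0,0]],
    [[0,0,-2],[0,0,0]],
    [[0,0,-3],[0,0,0]],
    [[0,0,-2],[0,0,0]],
    [[0,0,0],[0,0,0]],
  ],
)

```text
t: 15.8
tool_pos: [0.5386, 0.0636, 0.4099]
tool_rot: [3.101, 0.488, -0.008]
contact_force: [0.8, 0.8, -0.2]
opening: -0.0
```

```bash
python3 arc.py;python3 - <<'E'
from h import *
from station import ctrl
for n in("side","top"): cv2.imwrite(f"pics/{n}8.png",ctrl.get_image(n)[:,:,::-1])
s=cv2.imread("pics/side8.png")[60:240,230:370];t=cv2.imread("pics/top8.png")[140:300,180:350]
c=np.zeros((540,790,3),np.uint8);c[:540,:420]=cv2.resize(s,None,fx=3,fy=3);c[:320,430:770]=cv2.resize(t,None,fx=2,fy=2);cv2.imwrite("pics/st8.png",c)
o=ctrl.get_obs();n=np.array([.4414*np.sin(.349),-.8973*np.sin(.349),np.cos(.349)])
r=R.from_rotvec(o["tool_rot"]);z0=r.apply([0,0,1]);ax=np.cross(z0,-n);ang=np.degrees(np.arcsin(np.linalg.norm(ax)))
print("turn",r.inv().apply(ax/np.linalg.norm(ax)*ang))
B=np.array([.6256,.019,.117]);tcp=B+n*(.173+.03);plan(o,tcp);print(tcp)
E
```

```text
t 15.8 tip xc -0.1738 lat -0.0059 z 0.0989 F fwd -0.3 up -0.2 z [-0.005 -0.003 -1.   ] fwd in tool [0.145 0.989 0.001] fix turn [ 0.09  0.31 -1.12]
if touching: theta 0.399 r 0.212
turn [ 1.97637241e+01 -2.31561350e+00 -3.92652815e-18]
total shift tool cm [ 8.08 13.81  9.79] norm 18.76 
[ 0.6562409  -0.04328835  0.30776217]
```

View pics/st8.png

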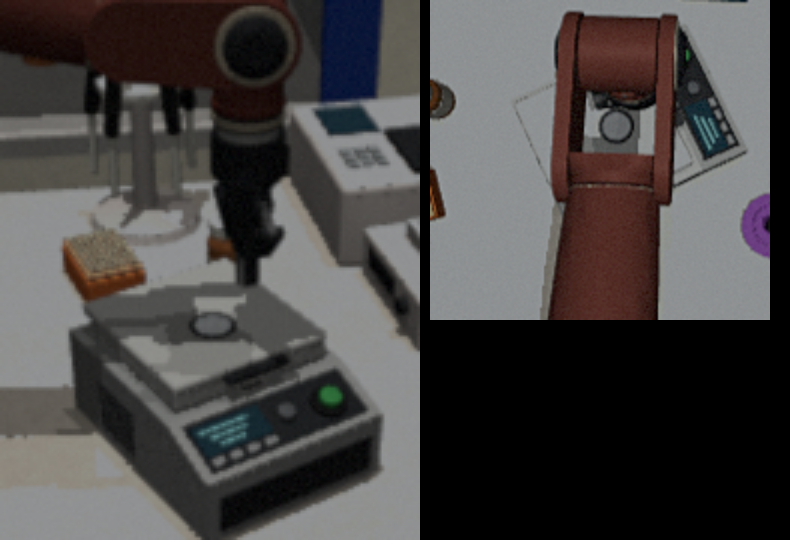

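Call:
jog_arm(
  steps=[
    [[2.3,3.8,0],[0,0,0]],
    [[2.3,4,0],[0,0,0]],
    [[2.3,4,0],[0,0,0]],
    [[1.2,2,0],[0,0,0]],
    [[0,0,0],[7,-0.8,0]],
    [[0,0,0],[7,-0.8,0]],
    [[0,0,0],[6,-0.8,0]],
    [[0,0,0],[0,0,0]],
  ],
)

```text
t: 16.7
tool_pos: [0.6586, -0.0467, 0.3814]
tool_rot: [-2.745, -0.425, 0.192]
contact_force: [0.1, -0.5, -0.1]
opening: -0.0
```

```bash
cat > btn.py <<'E'
from h import *
from station import ctrl
import sys
o=ctrl.get_obs();n=np.array([.4414*np.sin(.349),-.8973*np.sin(.349),np.cos(.349)])
r=R.from_rotvec(o["tool_rot"]);z0=r.apply([0,0,1]);ax=np.cross(z0,-n);ang=np.degrees(np.arcsin(np.linalg.norm(ax)))
print(round(o["t"],2),"turn",r.inv().apply(ax/np.linalg.norm(ax)*ang).round(2),"F.n",(o["contact_force"]@n).round(1),o["contact_force"].round(1))
B=np.array([.6256,.019,.117]);tip=o["tool_pos"]+z0*.173
print("tip-button along n %.4f"%((tip-B)@n),"shift to above button (tool cm)",(r.inv().apply(B-tip)*100).round(2))
E
python3 btn.py
```

```text
16.7 turn [-1.65  1.59  0.  ] F.n 0.1 [ 0.1 -0.5 -0.1]
tip-button along n 0.1008 shift to above button (tool cm) [1.02 2.9  9.97]
```

Call:
jog_arm(
  steps=[
    [[0.5,1.5,0],[-1.6,1.6,0]],
    [[0.5,1.4,2],[0,0,0]],
    [[0,0,3],[0,0,0]],
    [[0,0,1.5],[0,0,0]],
    [[0,0,0],[0,0,0]],
  ],
)

```text
t: 17.2
tool_pos: [0.6647, -0.0497, 0.2997]
tool_rot: [-2.782, -0.423, 0.155]
contact_force: [-0.2, -0.3, 0.5]
opening: -0.0001
```

```bash
python3 btn.py
```

```text
17.2 turn [ 0.48  0.3  -0.  ] F.n 0.6 [-0.2 -0.3  0.5]
tip-button along n 0.0256 shift to above button (tool cm) [-0.54 -1.24  2.56]
```

Call:
jog_arm(
  steps=[
    [[-0.5,-1.1,0],[0.4,0.3,0]],
    [[-0.1,-0.3,0.5],[0,0,0]],
    [[0,0,0.6],[0,0,0]],
    [[0,0,0.2],[0,0,0]],
  ],
)

```text
t: 17.6
tool_pos: [0.6528, -0.0333, 0.2954]
tool_rot: [-2.777, -0.424, 0.142]
contact_force: [-0.8, 0.2, 0.4]
opening: 0.0001
```

```bash
python3 btn.py
python3 - <<'E'
from h import *
from station import ctrl
cv2.imwrite("pics/w9.png",ctrl.get_image("wrist")[:,:,::-1])
cv2.imwrite("pics/s9.png",cv2.resize(ctrl.get_image("side")[100:250,230:400,::-1],None,fx=4,fy=4))
E
```

```text
17.6 turn [ 0.28 -0.24 -0.  ] F.n 0.2 [-0.8  0.2  0.4]
tip-button along n 0.0148 shift to above button (tool cm) [-0.12  0.49  1.49]
```

View pics/w9.png

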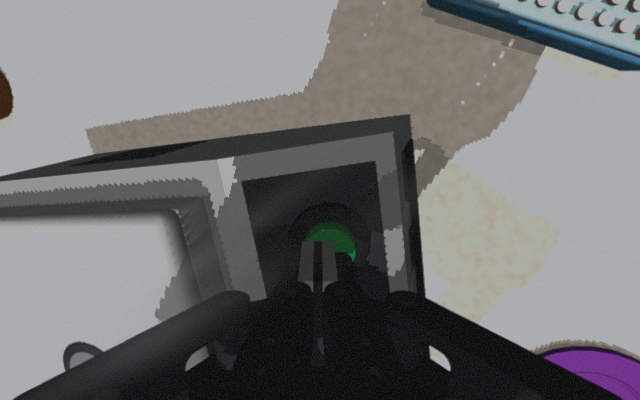

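View pics/s9.png

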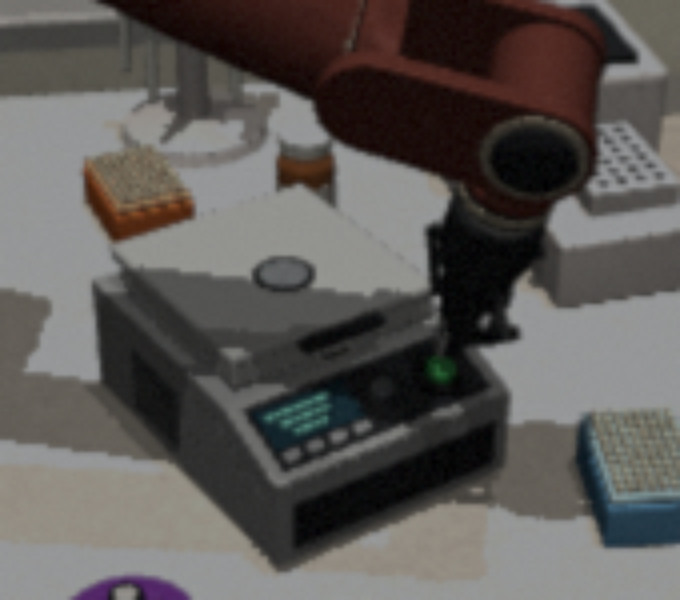

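Call:
jog_arm(
  steps=[
    [[-0.1,0.4,0.3],[0,0,0]],
    [[0,0,0.5],[0,0,0]],
    [[0,0,0.4],[0,0,0]],
    [[0,0,0.3],[0,0,0]],
  ],
)

```text
t: 18.1
tool_pos: [0.6516, -0.0338, 0.2806]
tool_rot: [-2.779, -0.423, 0.138]
contact_force: [-1.0, -0.6, 3.2]
opening: 0.0001
```

```bash
python3 btn.py
```

```text
18.1 turn [ 0.35 -0.39  0.  ] F.n 3.0 [-1.  -0.6  3.2]
tip-button along n 0.0008 shift to above button (tool cm) [-0.11 -0.04  0.08]
```

Call:
jog_arm(
  steps=[
    [[0,0,0.3],[0,0,0]],
    [[0,0,0.3],[0,0,0]],
    [[0,0,0.3],[0,0,0]],
    [[0,0,0.3],[0,0,0]],
  ],
)

```text
t: 18.5
tool_pos: [0.6512, -0.0322, 0.278]
tool_rot: [-2.782, -0.427, 0.138]
contact_force: [-5.7, -4.5, 12.1]
opening: -0.0002
```

```bash
python3 btn.py
```

```text
18.5 turn [ 0.55 -0.35 -0.  ] F.n 11.9 [-5.7 -4.5 12.1]
tip-button along n -0.0021 shift to above button (tool cm) [-0.13 -0.03 -0.21]
```

Call:
jog_arm(
  steps=[
    [[0,0,0.5],[0,0,0]],
    [[0,0,0.5],[0,0,0]],
    [[0,0,0.5],[0,0,0]],
  ],
)

```text
t: 18.8
tool_pos: [0.651, -0.0312, 0.2782]
tool_rot: [-2.787, -0.433, 0.136]
contact_force: [-7.5, -5.9, 18.5]
opening: 0.0003
```

```bash
python3 btn.py
```

```text
18.8 turn [ 0.91 -0.34  0.  ] F.n 18.1 [-7.5 -5.9 18.5]
tip-button along n -0.0023 shift to above button (tool cm) [-0.13 -0.04 -0.23]
```

Call:
jog_arm(
  steps=[
    [[0,0,-1],[0,0,0]],
    [[0,0,-2],[0,0,0]],
    [[0,0,-4],[0,0,0]],
    [[0,0,-4],[0,0,0]],
    [[1,2,-3],[0,0,0]],
    [[2,4,0],[0,0,0]],
    [[0,0,0],[0,0,0]],
  ],
)

```text
t: 19.5
tool_pos: [0.7178, -0.1194, 0.393]
tool_rot: [-2.788, -0.435, 0.137]
contact_force: [-1.1, -0.3, -1.3]
opening: 0.0002
```

```bash
python3 btn.py
python3 - <<'E'
from h import *
from station import ctrl
for n in("side","top"): cv2.imwrite(f"pics/{n}10.png",ctrl.get_image(n)[:,:,::-1])
s=cv2.imread("pics/side10.png");t=cv2.imread("pics/top10.png")
c=np.zeros((560,790,3),np.uint8);c[:480,:400]=cv2.resize(s[100:260,230:364],(400,480));c[:250,400:790]=cv2.resize(t[:,:],(390,250));c[250:560,400:790]=cv2.resize(t[140:265,190:347],(390,310));cv2.imwrite("pics/st10.png",c)
for n in("side","top"):
    a=cv2.imread(f"pics/{n}0.png").astype(int);b=cv2.imread(f"pics/{n}10.png").astype(int)
    hsv=cv2.cvtColor(b.astype(np.uint8),cv2.COLOR_BGR2HSV);g=((hsv[...,0]>50)&(hsv[...,0]<80)&(hsv[...,1]>120)&(hsv[...,2]>50)).astype(np.uint8)
    k,l,s,c=cv2.connectedComponentsWithStats(g);print(n,[(s[i].tolist(),c[i].round(1).tolist()) for i in range(1,k) if s[i,4]>15])
E
```

```text
19.5 turn [ 0.98 -0.31 -0.  ] F.n -1.3 [-1.1 -0.3 -1.3]
tip-button along n 0.1427 shift to above button (tool cm) [-3.2  -6.22 14.15]
side [([337, 189, 7, 6, 31], [339.9, 191.3])]
top [([302, 164, 7, 7, 44], [305.0, 166.9]), ([61, 196, 10, 8, 60], [66.0, 199.6])]
```

View pics/st10.png

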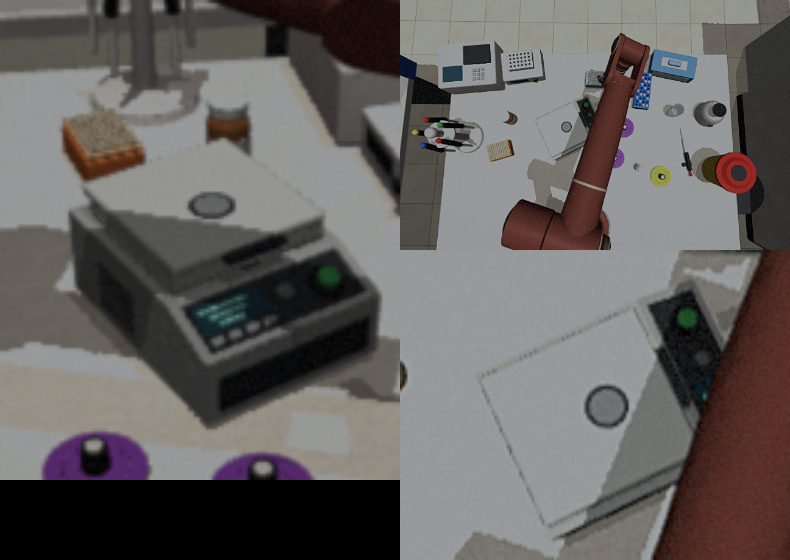

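Call:
jog_arm(
  steps=[
    [[0,0,0],[0,0,0]],
    [[0,0,0],[0,0,0]],
    [[0,0,0],[0,0,0]],
  ],
)

```text
t: 19.9
tool_pos: [0.7156, -0.1147, 0.3979]
tool_rot: [-2.786, -0.442, 0.132]
contact_force: [-0.3, 0.2, 0.9]
opening: -0.0003
```

```bash
python3 -c "
from station import ctrl
print(ctrl.finish_job())"
```

```text
the job is handed in; nothing more can be done
None
```

I seated and released the red rotor lid, pressed the centrifuge lid shut past its catch, pushed the green button to its stop and let it go. I handed the job in at about 20 s; no verdict is reported, so these are my own checks.

- **Rotor lid:** it met the seat at the expected height with about 4 N. After release, the wrist picture showed the rim all round it. I could not see it again once the centrifuge lid was shut.
- **Centrifuge lid:** the press ended at about 43 N with the fingertips at shut height. With the arm withdrawn, the side and top pictures showed the lid lying flat and staying shut. I judged this from the pictures, as there is no direct angle reading.
- **Start button:** it stopped hard at about 18 N. After release it was back at its starting place in both pictures.
- **Other things on the bench:** I saw nothing moved or touched, but only compared the overall picture by eye. The arm hid part of the bench in the last view.
- **Disagreements:** the estimates of the rotor and lid centres differed by a few millimetres between fits. The button's top turned out to stand about 3 mm higher than first measured. Neither got in the way of the fit or the push.

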